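# Change the analyser's sensor cassette and queue the sample racks

### The arm

A 6-joint arm with a two-finger parallel gripper is mounted at the origin on a cart in front of the work surface, level with it; the furniture and walls round the work are solid. World frame = base frame: x ahead of the robot, y to its left, z up, the work surface at z = 0. Lengths are in mm, angles in degrees, forces in N, time in s.
With the tool pointing down it reaches from about 300 to 850 mm from the base axis. Payload 4.2 kg.
Tool frame: the origin (TCP) lies midway between the tips of the shut fingers; the grasp point (between the pads) lies 19 mm behind it; x points along the fingers, z is the direction in which the jaws open and shut, and the axes are right-handed (so a half turn about x gives the same grasp; the last joint's range is limited). The gripper opens to 91 mm and grips with 3 to 60 N. Pads are 32 mm wide; open, the fingers measure 118 mm over their backs; the gripper's body (76 mm by 178 mm) begins 60 mm behind the grasp point.
Start: joints at [75.745, 18.312, 89.639, -0, 72.044, -1.146], TCP at [130.416, 560.031, 213.976] pointing down, gripper open.
Joint ranges: [-177.97, 177.97], [-48.28, 115.42], [12.27, 149.76], [-77.06, 257.06], [2.81, 150.46], [-146.56, 146.56]. Speed limits (degrees/s): [147.25, 147.25, 180, 180, 180, 180].

### API

Orientations are given as [roll, pitch, yaw] about the fixed x, y, z axes, in that order (R = Rz(yaw) Ry(pitch) Rx(roll)).
In Python, from workcell import env gives the robot as it stands.
- The arm moves only by the tool send_rows, never from a script. Its argument "commands" is a list that holds one entry, the list of rows, each a list of 6 numbers: the shift along the tool's x, y, z normalised to -1 to 1, where 1 is 0.1 m, then the turn, a rotation vector about the tool's x, y, z normalised to -1 to 1, where 1 is 2 pi rad. In form: [[[x, y, z, wx, wy, wz], ...]]. A call has 1 to 20 rows; each row is the pose to reach, as a shift and turn from the pose commanded when the call began, along the tool's axes at that moment, turning the shorter way round; what a row does not reach only later rows make up. A row lasts 1/8 s, in which the tool goes at most 62.5 mm and 10.7 degrees, less where a joint would pass 70% of its speed; a pose out of reach is approached as far as the arm can. A call with a number of a shift or a turn outside -1 to 1 is refused whole. A call with a gripper value outside its range is refused whole. "jaw" is the closure, from -1 (fully open) to 1 (shut), so that 0 is half open, set as the call begins (left out, the last holds). The fingers move at their own pace and stop on an object; "force" is the grip in N (left out, the last holds). Time passes only in rows, so rows that repeat a pose let the fingers close. It gives the time, the measured TCP pose, the force and the opening at its end, in the units of the state.
- env.state(): the state, without advancing time (a new reading comes with each control period).
- env.grab_frame(name): name is "scene" or "top"; returns (picture, depth): 400x640x3 uint8, red, green, blue; 400x640 float32, mm along the optical axis (not along the pixel's ray), 0 where there is no reading.
- env.get_calibration(name): a dict with "mtx" (3x3 intrinsics, pixels), "dist_coeffs" ([k1, k2, p1, p2, k3] as OpenCV has them; the pictures are not rectified), "camera_from_world" (4x4, takes a point from world to camera coordinates). Camera axes: x right, y up, looking along -z (the intrinsics and any distortion apply to the point x, -y, -z); pixel columns grow to the right and rows downward; lengths in mm; the calibration is good to about 2 mm. A picture is of the moment at which its call begins. get_calibration takes no time and is no camera call.
- env.job_done(): hands the job in, once; it reports no verdict.
The state is a dict: "time_s": time; "qpos": joint angles; "qvel": joint speeds; "effort": joint torques, N m; "ee_pos": TCP position; "ee_rot": TCP orientation; "force": force on the tool from outside, world axes, zero at the start; "torque": the same for the moment, N m; "gripper_width": finger opening in mm.
Only numpy, scipy, OpenCV 4.12 (cv2) and the standard library are available. Lean on these libraries where they do the work, as an engineer would, in place of code of your own. Each camera call takes 0.05 s, during which the arm holds its last target.

### The job

Get the bench analyser ready for its next run: pry the spent sensor cassette free by swinging both ejector levers fully out, stand it upright on its long thin edge in the white tray, set the fresh cassette from the carton down on the open levers in the dock, and swing both levers fully in so that it is seated home. Queue every sample rack on the sloped roller infeed, lengthwise between the rails and upright, so that they roll down nose to tail against the stop. Leave the other things on the bench where they are.

Things in the scene. Friction and masses are not known exactly. Their poses are not given: they have to be found in the camera images.
- analyser: White bench analyser, fixed. Origin on the bench top below the middle of the cassette dock; x points away from the robot, y left, along the cassette; turned by up to 0.1 rad. Deck 45 mm high from x = -75 to +85 mm, y = -150 to +150 mm; behind it, from x = +85 mm, a housing 151 mm high with a dark display.
- dock (a point): Middle of the dock floor, 48 mm above the bench, axes as the analyser's; a seated cassette has its underside here, its length along y. A slot open at the top: guides leave 2 mm at each face and 1.2 mm at each end of the cassette; flared lead-ins reach 34 mm above the floor. A sprung contact bar in the floor pushes up the last 2.5 mm, about 6 N; only the lever noses hold a cassette down.
- lever_left (a joint): Ejector lever at the dock's +y end (rad): 0 = fully in (tab leans 0.25 rad outward, nose holds the cassette's ear down), 0.92 = fully out (nose clear of the ear, toe has raised that end by about 12 mm). Hinge along the analyser's x. Stiff, stays where left: about 0.1 N m, 2 to 3 N at the tab. Levers may be swung one after the other; the cassette then tilts meanwhile.
- lever_right (a joint): The same for the lever at the dock's -y end; it too grows as it swings outward (here towards -y).
- lever_left_tab (a point): Middle of the black thumb tab at the free end of the left lever: 18 mm wide along the analyser's x, 9 mm thick, 22 mm long; moves with the lever, 58 mm from its hinge. It can be pinched from above across its 18 mm width and led round in an arc; it turns between the fingers.
- lever_right_tab (a point): The same point of the right lever.
- lever_left_hinge (a point): Hinge axis of the left lever, 72 mm from the dock's middle and 23.5 mm above its floor.
- lever_right_hinge (a point): The same of the right lever.
- spent_cassette_centre (a point): Centre of the spent cassette, at the start seated in the dock, levers in: white housing 20 mm thick (x), 104 mm long (y), 80 mm high (z, up when on its long thin edge), about 0.16 kg, dark window on both faces; underside 40 mm below this point. At each end an ear 10 mm long, 20 to 27 mm above the underside (124 mm over the ears). Grip it across the 20 mm near the top.
- fresh_cassette_centre (a point): Centre of the fresh cassette, alike in every way, which at the start stands upright in the cardboard carton, its length along the carton's. Either end may go to the left.
- carton: Open cardboard carton, 34 mm (x) x 138 mm (y) x 44 mm high, fixed; origin at the middle of its underside. The fresh cassette stands in it, about 3 mm free each side, its underside 4 mm above the bench.
- waste_tray: Open white plastic tray for the spent cassette, 100 mm (x) x 140 mm (y), fixed; origin at the middle of its underside, floor 2 mm above the bench, walls 2 mm thick and 30 mm high. The spent cassette must stand along the tray's y, where it has room.
- infeed: Roller lane fixed to the analyser's right side. Origin at the stop plate, midway between the rails, level with the roller tops; y runs along the lane down the 6 degree slope to the stop, so it extends to y = -312 mm, uphill to the right. 50 mm inside the rails, lips 14 mm above the rollers. Queued racks lie at about y = -46, -138, -230 mm; a rack needs some 3 s to roll down.
- infeed_setdown (a point): Point of the lane 258 mm uphill of the stop, midway between the rails, level with the roller tops (axes as the infeed's): a rack set down with the middle of its underside here is clear of a queue of two.
- rack_0_centre (a point): Centre of a sample rack: grey block 44 mm wide (its x), 92 mm long (its y), 48 mm high, with eight white-capped tubes to 66 mm; 0.11 to 0.22 kg. The underside is 33 mm below this point. Grip it across the 44 mm, near the top of the block. One to three racks are there; any of the three may be absent.
- rack_1_centre (a point): Centre of another sample rack, alike; it may be absent: grey block 44 mm wide (its x), 92 mm long (its y), 48 mm high, with eight white-capped tubes to 66 mm; 0.11 to 0.22 kg. The underside is 33 mm below this point. Grip it across the 44 mm, near the top of the block. One to three racks are there; any of the three may be absent.
- rack_2_centre (a point): Centre of another sample rack, alike; it may be absent: grey block 44 mm wide (its x), 92 mm long (its y), 48 mm high, with eight white-capped tubes to 66 mm; 0.11 to 0.22 kg. The underside is 33 mm below this point. Grip it across the 44 mm, near the top of the block. One to three racks are there; any of the three may be absent.
- mailer_a: Teal slide mailer, 37 x 92 x 14 mm, lying on the green slide box, a bystander.
- tape: Roll of tape, 104 mm across, 25 mm high, a bystander.
- objective_case: Black objective case with a grey cap, 37 mm across, 62 mm high, a bystander.
- petri_dish: Petri dish, 90 mm across, 12 mm high, a bystander.
Things that resemble listed ones, but are neither listed nor needed, are in the scene too. Leave any blue look-alike of the part that bears rack_2_centre alone.

How it is judged:
By the outcome, as a careful person would: the job done as asked, in the order asked, and still so for the second after the job is handed in, with the robot touching nothing.
Of rack_0, rack_1, rack_2 only 1 to 3 are there at a start; the rules pass over those that are not, and their reading is None.
At some moment in a run one of rack_0, rack_1, rack_2 may be knocked a few centimetres aside while the robot is not near it.
Once in a run the grip may slacken for a moment while it holds something.
It also fails if it takes over 210 s, if anything falls off the work surface, if the arm or the gripper's body presses on something with over 40 N, if the wrist force passes 120 N, or if a joint passes its speed limit or range.

## Working session

There is one attempt and no reset: what is moved stays moved. The work goes in short steps, Python scripts to look and compute and a tool call to move; the robot and the scene stay as the last step left them, time stands still between calls to the robot, and variables do not carry over. Pictures are saved under pics/ and viewed, and the job is handed in when it is done.

Besides the shell and the picture viewer there is one more tool, called after "Request:" in YAML: its name, and indented under it one key for each argument. send_rows: Moves the arm, as the interface text tells. Its arguments: {"type":"object","properties":{"commands":{"type":"array","items":{"type":"array","items":{"type":"array","items":{"type":"number","minimum":-1,"maximum":1}}}},"jaw":{"type":"number"},"force":{"type":"number"}},"required":["commands"]}

```bash
mkdir -p pics; ls
cat > look.py <<'E'
import sys,cv2,numpy as np,pickle
from workcell import env
def grab(n,tag):
    im,d=env.grab_frame(n); cv2.imwrite(f'pics/{tag}_{n}.png',im[:,:,::-1]); np.savez(f'pics/{tag}_{n}.npz',im=im,d=d); return im,d
E
python3 - <<'E'
from look import *
for n in('scene','top'):
    grab(n,'a'); c=env.get_calibration(n); print(n,np.round(c['mtx'],1).tolist(),c['dist_coeffs'],np.round(c['camera_from_world'],3).tolist())
print(env.state())
E
```

```text
pics
scene [[416.3, 0.0, 313.6], [0.0, 416.3, 196.8], [0.0, 0.0, 1.0]] [-0.00107434  0.          0.          0.          0.        ] [[0.821, -0.57, -0.005, -442.839], [0.377, 0.537, 0.754, -249.486], [-0.428, -0.621, 0.656, -1302.332], [0.0, 0.0, 0.0, 1.0]]
top [[468.9, 0.0, 320.2], [0.0, 468.9, 199.1], [0.0, 0.0, 1.0]] [-0.04931675  0.          0.          0.          0.        ] [[0.013, -1.0, 0.006, -25.831], [0.989, 0.014, 0.147, -552.935], [-0.147, 0.004, 0.989, -1478.0], [0.0, 0.0, 0.0, 1.0]]
{'time_s': 0.1, 'qpos': array([ 7.57456766e+01,  1.83460408e+01,  8.96988071e+01, -1.01384688e-03,
        7.20400492e+01, -1.14628116e+00]), 'qvel': array([ 7.19677109e-02, -1.41906169e-01, -2.23192442e-01, -6.97249046e-02,
        6.72718250e-02,  1.93856507e-04]), 'effort': array([-4.20067699e-04, -4.13336563e+01, -2.32512367e+01,  7.28504523e-02,
        4.21635574e-02, -6.42707596e-05]), 'ee_pos': array([130.30637593, 559.60238634, 213.22786815]), 'ee_rot': array([ 179.50426663,   89.9150974 , -103.60346225]), 'force': array([ 0.13771538, -0.40330827, -0.48630377]), 'torque': array([ 0.03641655,  0.0262795 , -0.03281019]), 'gripper_width': 90.97921306268121}
```

View pics/a_scene.png

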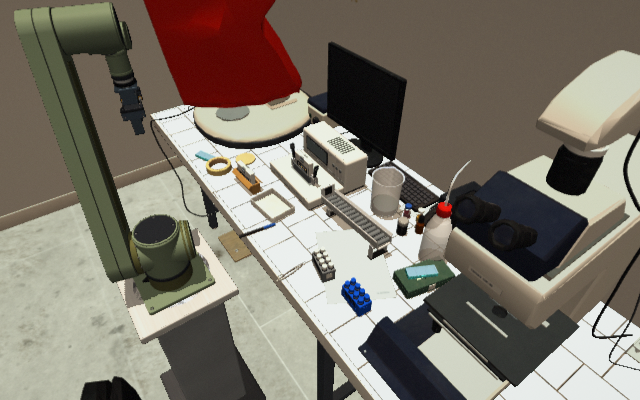

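View pics/a_top.png

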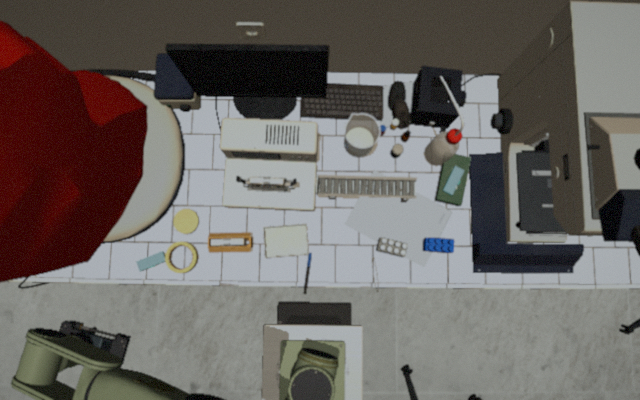

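The top view shows a grey white-capped rack at (392,246) and a blue look-alike at (438,245). The carton is at (230,242), the tray at (287,241), the analyser at (270,165) and the lane at (366,187). Next I'll enlarge and deproject.

```bash
cat >> look.py <<'E'
def pts(im,d,n):
    c=env.get_calibration(n); K=np.array(c['mtx']);D=np.array(c['dist_coeffs']);T=np.array(c['camera_from_world'])
    v,u=np.mgrid[0:400,0:640]
    p=cv2.undistortPoints(np.stack([u,v],-1).reshape(-1,1,2).astype(np.float64),K,D).reshape(400,640,2)
    P=np.stack([p[...,0]*d,-p[...,1]*d,-d],-1)
    W=(P-T[:3,3])@T[:3,:3]
    W[d<=0]=np.nan
    return W
def proj(X,n):
    c=env.get_calibration(n);T=np.array(c['camera_from_world']);X=np.atleast_2d(X)
    p=X@T[:3,:3].T+T[:3,3]; p=p*[1,-1,-1]
    return cv2.projectPoints(p.reshape(-1,1,3),np.zeros(3),np.zeros(3),np.array(c['mtx']),np.array(c['dist_coeffs']))[0].reshape(-1,2)
def load(tag,n):
    z=np.load(f'pics/{tag}_{n}.npz');return z['im'],z['d']
def ray(uv,z,n):
    c=env.get_calibration(n);T=np.array(c['camera_from_world'])
    p=cv2.undistortPoints(np.array(uv,float).reshape(-1,1,2),np.array(c['mtx']),np.array(c['dist_coeffs'])).reshape(-1,2)
    d=np.stack([p[:,0],-p[:,1],-np.ones(len(p))],-1)@T[:3,:3]; o=-T[:3,:3].T@T[:3,3]
    return o+d*((z-o[2])/d[:,2])[:,None]
def crop(tag,n,x0,x1,y0,y1,s,name):
    im,_=load(tag,n); o=cv2.resize(im[y0:y1,x0:x1],None,fx=s,fy=s,interpolation=cv2.INTER_CUBIC)
    cv2.imwrite(f'pics/{name}.png',o[:,:,::-1])
E
python3 - <<'E'
from look import *
crop('a','top',200,460,110,270,3,'c1'); crop('a','scene',190,420,110,310,3,'c2')
for n in('top','scene'):
    im,d=load('a',n);W=pts(im,d,n)
    for (u,v) in ([(392,246),(438,245),(230,242),(287,241),(270,205),(360,240),(366,187)] if n=='top' else [(230,165),(272,205),(325,262),(290,190),(330,265)]): print(n,u,v,np.round(W[v,u],1))
E
```

```text
top 392 246 [ 404.  -248.3   52.6]
top 438 245 [ 408.1 -391.9   65.9]
top 230 242 [407.9 259.9  86.6]
top 287 241 [418.8  88.9  -2.9]
top 270 205 [529.9 142.4  53.8]
top 360 240 [ 424.9 -151.     2. ]
top 366 187 [ 594.1 -166.4   46.2]
scene 230 165 [400.4 403.1  16.6]
scene 272 205 [422.9 102.9   5.4]
scene 325 262 [ 398.8 -263.9   54.8]
scene 290 190 [526.  141.3   1.7]
scene 330 265 [ 399.5 -288.2   64.2]
```

View pics/c1.png

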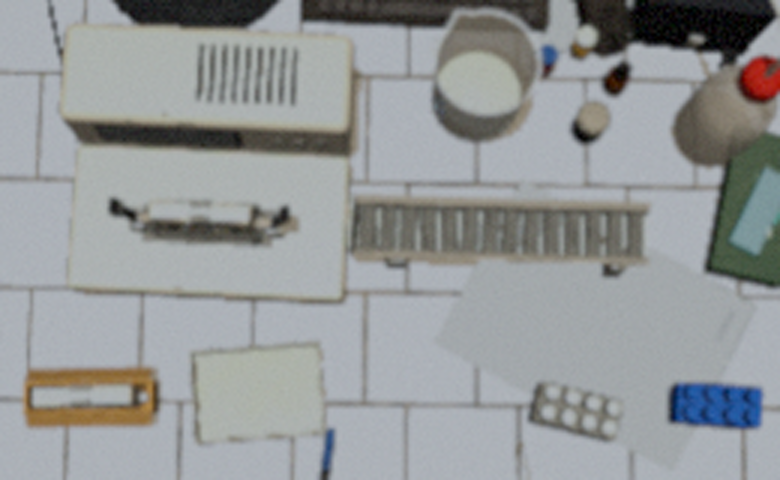

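View pics/c2.png

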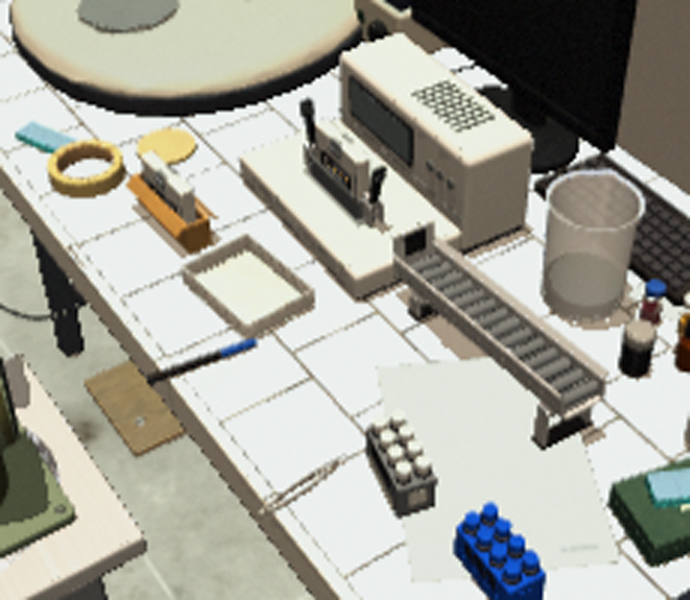

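Run:
```python
from look import *
for n in('top','scene'):
    im,d=load('a',n);W=pts(im,d,n);hsv=cv2.cvtColor(im,cv2.COLOR_RGB2HSV)
    def rect(name,lo,hi,z0,z1,x0,x1,y0,y1,cast=None,minpx=30):
        m=(W[...,0]>x0)&(W[...,0]<x1)&(W[...,1]>y0)&(W[...,1]<y1)&(W[...,2]>z0)&(W[...,2]<z1)&np.all(hsv>=lo,-1)&np.all(hsv<=hi,-1)
        m=m.astype(np.uint8)
        k,l,s,_=cv2.connectedComponentsWithStats(m)
        for i in range(1,k):
            if s[i,4]<minpx: continue
            v,u=np.where(l==i)
            P=W[l==i]; 
            if cast is not None: Q=ray(np.stack([u,v],-1),cast,n)
            else: Q=P
            r=cv2.minAreaRect(Q[:,:2].astype(np.float32))
            print(n,name,'px',s[i].tolist(),'zmed',np.round(np.nanmedian(P[:,2]),1),'rect',np.round(r[0],1),np.round(r[1],1),round(r[2],1),'mean',np.round(Q.mean(0)[:2],1))
    A=[0,0,0];B=[180,255,255]
    rect('deck',A,B,38,53,480,720,-30,320,45,300)
    rect('house',A,B,140,165,600,800,-30,320,151,300)
    rect('carton',[8,120,80],[25,255,255],-5,60,350,470,180,360,44)
    rect('traywall',A,B,18,45,340,520,0,180,30)
    rect('cass_c',[0,0,90],[180,90,255],65,110,350,480,180,360,84)
    rect('dockhigh',A,B,100,150,520,640,0,300,128)
    rect('rack',[0,0,0],[180,110,255],30,80,330,500,-350,-180,66)
    rect('lane',A,B,25,100,540,660,-330,-10,60)
```

```text
top deck px [222, 157, 95, 54, 3670] zmed 44.0 rect [601.4 147.6] [299.2 164.1] 87.7 mean [599.9 145.6]
top house px [220, 118, 98, 37, 3149] zmed 149.5 rect [730.4 142.9] [298.4 105.1] 87.9 mean [730.8 142.8]
top carton px [209, 233, 43, 19, 372] zmed 41.2 rect [409.9 267.9] [ 55.3 134.6] 2.4 mean [409.1 265.4]
top traywall px [285, 209, 29, 3, 48] zmed 38.0 rect [518.   50.1] [ 6.6 91.1] 0.8 mean [519.   49.1]
top cass_c px [210, 238, 35, 8, 228] zmed 83.2 rect [409.5 269.9] [ 21.7 106.2] 0.9 mean [410.3 269.6]
top dockhigh px [236, 176, 7, 7, 36] zmed 131.3 rect [599.2 232.2] [18.8 18.8] 0.8 mean [597.7 232.9]
top dockhigh px [250, 177, 34, 9, 269] zmed 126.7 rect [594.1 147.6] [ 25.  101.8] 0.8 mean [594.  147.7]
top rack px [377, 237, 31, 20, 401] zmed 50.2 rect [ 402.1 -247.2] [92.5 44.8] 78.4 mean [ 401.7 -247.5]
top lane px [318, 175, 99, 27, 2083] zmed 64.5 rect [ 588.6 -168.2] [316.7  78.8] 89.3 mean [ 593.1 -168.6]
scene deck px [270, 149, 85, 55, 1464] zmed 46.5 rect [603.  140.1] [208.6 329.3] 6.4 mean [591.  125.5]
scene house px [303, 121, 65, 45, 1273] zmed 151.9 rect
[... 214 characters left out ...]
t [415.   87.1] [108.9 151.3] 5.2 mean [414.8  86. ]
scene traywall px [295, 192, 15, 16, 68] zmed 29.6 rect [517.6  38.9] [92.7 18.1] 89.2 mean [518.3  41.1]
scene cass_c px [237, 160, 18, 19, 140] zmed 83.7 rect [404.2 261.2] [124.6  29.9] 89.5 mean [404.9 259.9]
scene dockhigh px [290, 143, 23, 28, 229] zmed 126.0 rect [587.5 160.1] [189.1  38.6] 85.9 mean [587.9 148.5]
scene dockhigh px [314, 165, 5, 10, 35] zmed 127.4 rect [588.6  55. ] [53.6 14.6] 54.8 mean [590.4  59.4]
scene rack px [312, 246, 24, 32, 446] zmed 54.4 rect [ 390.7 -264.9] [115.8  51.3] 76.3 mean [ 389.5 -266.6]
scene lane px [321, 186, 72, 69, 1678] zmed 68.2 rect [ 592.6 -155. ] [343.1 112.6] 88.4 mean [ 595.2 -176.5]
```

Run:
```python
from look import *
for n in('top','scene'):
    im,d=load('a',n);W=pts(im,d,n);hsv=cv2.cvtColor(im,cv2.COLOR_RGB2HSV)
    def f(name,x0,x1,y0,y1,z0,z1,v0=0,v1=255,s1=255):
        m=(W[...,0]>x0)&(W[...,0]<x1)&(W[...,1]>y0)&(W[...,1]<y1)&(W[...,2]>z0)&(W[...,2]<z1)&(hsv[...,2]>=v0)&(hsv[...,2]<=v1)&(hsv[...,1]<=s1)
        P=W[m]; r=cv2.minAreaRect(P[:,:2].astype(np.float32)); w,V=np.linalg.eigh(np.cov(P[:,:2].T)); a=np.degrees(np.arctan2(V[1,1],V[0,1]))%180
        print(n,name,len(P),'mean',np.round(P.mean(0),1),'rect',np.round(r[0],1),np.round(r[1],1),'pca',round(a,1))
    f('freshtop',370,450,180,350,78,92,90)
    f('spenttop',560,630,90,210,120,136,90)
    f('tabL',560,630,212,260,100,150,0,90)
    f('tabR',560,630,40,90,100,150,0,90)
    f('rackcaps',350,460,-330,-180,60,75)
    f('racktop',350,460,-330,-180,40,55)
    f('rackall',350,460,-330,-180,35,80)
    f('deckfront',500,700,-30,330,40,52)
    # lane profile
    m=(W[...,0]>565)&(W[...,0]<625)&(W[...,1]>-330)&(W[...,1]<-10)&(W[...,2]>20)
    P=W[m]
    for y in range(-330,0,40):
        q=P[(P[:,1]>y)&(P[:,1]<y+40)]
        if len(q)>5: print(n,y+20,len(q),'x pct',np.round(np.percentile(q[:,0],[1,99]),1),'z pct',np.round(np.percentile(q[:,2],[5,25,50,75,95]),1))
```

```text
top freshtop 204 mean [410.9 272.6  83.8] rect [411.1 272. ] [ 19.1 103.9] pca 91.6
top spenttop 226 mean [595.8 147.9 127.3] rect [596.5 147.9] [103.1  22.3] pca 87.8
top tabL 22 mean [597.9 231.7 129.7] rect [597.4 231.7] [13.5 11.3] pca 26.5
top tabR 19 mean [591.7  64.  130.3] rect [591.9  64.8] [16.  10.8] pca 154.2
top rackcaps 152 mean [ 402.6 -252.8   65. ] rect [ 403.9 -252.5] [79.9 35.1] pca 81.8
top racktop 215 mean [ 402.4 -249.1   46.7] rect [ 403.9 -251.5] [91.9 44.7] pca 76.9
top rackall 393 mean [ 402.4 -250.1   54. ] rect [ 403.4 -251.2] [92.5 45.1] pca 78.7
top deckfront 3391 mean [600.4 142.2  44.6] rect [601.3 133.9] [327.8 164.4] pca 88.1
top -310 180 x pct [565.5 619.2] z pct [57.2 72.6 76.9 81.7 94.2]
top -270 241 x pct [565.3 620.8] z pct [54.8 68.9 74.1 79.4 89.5]
top -230 236 x pct [567.8 620.5] z pct [50.3 64.9 70.  74.1 85.6]
top -190 221 x pct [568.1 623.6] z pct [49.5 62.5 65.9 69.8 80.7]
top -150 227 x pct [568.4 624.2] z pct [41.7 56.2 61.4 65.8 77.8]
top -110 245 x pct [566.3 624.4] z pct [39.3 53.2 57.7 62.4 73.5]
top -70 232 x pct [565.3 624.7] z pc
[... 618 characters left out ...]
 mean [ 395.1 -258.5   56.5] rect [ 400.6 -252.5] [92.3 46.2] pca 79.5
scene deckfront 1430 mean [589.9 121.8  46.5] rect [601.9 134.2] [184.7 328.5] pca 94.9
scene -310 206 x pct [566.4 617.4] z pct [61.8 70.2 78.5 83.1 95. ]
scene -270 150 x pct [568.7 619.4] z pct [70.5 74.9 78.2 84.3 92.6]
scene -230 155 x pct [570.1 620.8] z pct [66.2 71.1 73.8 79.3 88. ]
scene -190 153 x pct [570.7 622.3] z pct [62.5 66.3 70.  74.3 82.8]
scene -150 140 x pct [572.1 623.8] z pct [55.6 61.6 64.6 69.4 79.7]
scene -110 132 x pct [565.3 623.2] z pct [50.7 56.7 59.8 64.4 75.1]
scene -70 143 x pct [565.2 624.5] z pct [43.4 52.6 56.2 60.6 70.2]
scene -30 173 x pct [565.1 623.7] z pct [41.4 50.1 53.9 61.8 79.7]
```

```bash
cat > plan.py <<'E'
import numpy as np,json,sys
from scipy.spatial.transform import Rotation as Rn
from workcell import env
def M(e): return Rn.from_euler('xyz',e,degrees=True)
def down(th): # tool x down, tool z at azimuth th (deg)
    t=np.radians(th); z=np.array([np.cos(t),np.sin(t),0]);x=np.array([0,0,-1.]);y=np.cross(z,x)
    return Rn.from_matrix(np.stack([x,y,z],1))
def cmd():
    j=json.load(open('cmd.json'));return np.array(j['p']),Rn.from_quat(j['q'])
def save(p,R): json.dump({'p':list(p),'q':list(R.as_quat())},open('cmd.json','w'))
def row(p,R=None):
    p0,R0=cmd(); R=R0 if R is None else R
    s=R0.inv().apply(np.array(p)-p0)/100; w=(R0.inv()*R).as_rotvec()/(2*np.pi)
    return [round(float(a),3) for a in s]+[round(float(a),4) for a in w]
def sent(r):
    p0,R0=cmd(); r=np.array(r,float); save(p0+R0.apply(r[:3]*100),R0*Rn.from_rotvec(r[3:]*2*np.pi))
def rep():
    s=env.state();p,R=cmd();m=M(s['ee_rot']); print('t',round(s['time_s'],2),'cmd',np.round(p,1),'meas',np.round(s['ee_pos'],1),'z-az meas',round(np.degrees(np.arctan2(m.as_matrix()[1,2],m.as_matrix()[0,2])),2),'F',np.round(s['force'],1),'w',round(float(s['gripper_width']),1),'q',np.round(s['qpos'],0))
E
python3 - <<'E'
from look import *
from plan import *
s=env.state();R=M(s['ee_rot']);print(np.round(R.as_matrix(),3))
save([130.416,560.031,213.976],down(np.degrees(np.arctan2(R.as_matrix()[1,2],R.as_matrix()[0,2]))));rep()
print(np.round(ray([(264.3,226.7),(307.3,224.3),(309,254.3),(266,257)],30,'top'),1))
for th in(-2.2,177.8):
  print(th,row([598,232,250],down(th)))
E
```

```text
[[-0.    -0.974  0.227]
 [-0.001  0.227  0.974]
 [-1.     0.    -0.001]]
t 0.1 cmd [130.4 560.  214. ] meas [130.3 559.6 213.2] z-az meas 76.89 F [ 0.1 -0.4 -0.5] w 91.0 q [76. 18. 90. -0. 72. -1.]
[[462.  161.3  30. ]
 [471.7  22.3  30. ]
 [375.2  15.2  30. ]
 [364.7 153.   30. ]]
-2.2 [-0.36, -5.298, -2.134, 0.2197, 0.0, 0.0]
177.8 [-0.36, -5.298, -2.134, -0.2803, -0.0, -0.0]
```

Request:
send_rows:
  commands:
    - [[-0.3, -1, -0.4, 0.22, 0, 0], [-0.3, -1, -0.4, 0.22, 0, 0], [-0.3, -1, -0.4, 0.22, 0, 0], [-0.3, -1, -0.4, 0.22, 0, 0], [-0.3, -1, -0.4, 0.22, 0, 0], [-0.3, -1, -0.4, 0.22, 0, 0], [-0.3, -1, -0.4, 0.22, 0, 0], [-0.3, -1, -0.4, 0.22, 0, 0], [-0.3, -1, -0.4, 0.22, 0, 0]]
  jaw: 0.1

```text
time_s: 1.23
ee_pos: [218.7, 498.2, 243.6]
ee_rot: [-113.0, 90.0, -115.2]
force: [-0.1, -0.5, 0.1]
gripper_width: 41.5
```

Run:
```python
from plan import *
sent([-0.3,-1,-0.4,0.22,0,0]); rep(); print(row([598.5,232.5,250],down(-2.2)))
```

```text
t 1.23 cmd [218.7 498.4 244. ] meas [218.7 498.2 243.6] z-az meas -2.26 F [-0.1 -0.5  0.1] w 41.5 q [65. 15. 91.  0. 75. 67.]
[-0.06, -2.504, 3.902, -0.0003, 0.0, 0.0]
```

Request:
send_rows:
  commands:
    - [[0, -0.3, 0.5, 0, 0, 0], [0, -0.63, 1, 0, 0, 0]]

```text
time_s: 1.48
ee_pos: [316.8, 431.0, 243.7]
ee_rot: [-32.0, 90.0, -34.1]
force: [0.3, 0.5, 0.6]
gripper_width: 40.9
```

Request:
send_rows:
  commands:
    - [[0, -0.3, 0.5, 0, 0, 0], [0, -0.63, 1, 0, 0, 0]]

```text
time_s: 1.72
ee_pos: [414.8, 363.3, 243.8]
ee_rot: [93.0, 90.0, 90.8]
force: [0.5, -0.4, 0.5]
gripper_width: 40.9
```

Request:
send_rows:
  commands:
    - [[0, -0.3, 0.5, 0, 0, 0], [0, -0.63, 1, 0, 0, 0]]

```text
time_s: 1.98
ee_pos: [512.3, 296.2, 243.8]
ee_rot: [125.7, 90.0, 123.5]
force: [0.6, 1.4, -0.2]
gripper_width: 40.9
```

Request:
send_rows:
  commands:
    - [[0, -0.3, 0.45, 0, 0, 0], [0.5, -0.61, 0.9, 0, 0, 0], [0.5, -0.61, 0.9, 0, 0, 0], [0.5, -0.61, 0.9, 0, 0, 0]]

```text
time_s: 2.48
ee_pos: [598.0, 232.8, 193.1]
ee_rot: [-175.0, 89.9, -177.4]
force: [-0.2, 0.2, 0.3]
gripper_width: 40.8
```

Run:
```python
from plan import *
from look import *
for i in range(3): sent([0,-0.63,1,0,0,0])
sent([0.5,-0.61,0.9,0,0,0]); rep(); print(row([598.5,232.5,119],down(-2.2)))
im,d=grab('scene','b');crop('b','scene',230,400,60,210,4,'c3')
```

```text
t 2.48 cmd [598.4 232.9 194. ] meas [598.  232.8 193.1] z-az meas -2.32 F [-0.2  0.2  0.3] w 40.8 q [20. 25. 82.  0. 73. 23.]
[0.75, -0.004, 0.002, -0.0003, 0.0, 0.0]
```

View pics/c3.png

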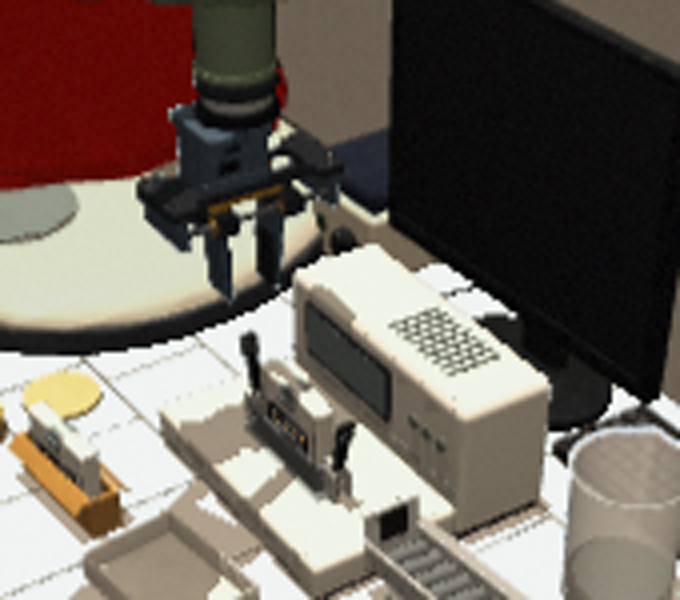

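The gripper stands over the left tab (crop 250,345), fingers at (215–275,290), straddling it across x. I'll descend and pinch.

Request:
send_rows:
  commands:
    - [[0.25, 0, 0, 0, 0, 0], [0.5, 0, 0, 0, 0, 0], [0.65, 0, 0, 0, 0, 0], [0.75, 0, 0, 0, 0, 0], [0.75, 0, 0, 0, 0, 0]]

```text
time_s: 3.15
ee_pos: [598.1, 233.3, 119.0]
ee_rot: [155.6, 90.0, 153.4]
force: [0.1, -0.6, 0.3]
gripper_width: 41.0
```

Request:
send_rows:
  commands:
    - [[0, 0, 0, 0, 0, 0], [0, 0, 0, 0, 0, 0], [0, 0, 0, 0, 0, 0], [0, 0, 0, 0, 0, 0]]
  jaw: 1
  force: 15

```text
time_s: 3.65
ee_pos: [599.6, 232.9, 119.6]
ee_rot: [14.8, 89.8, 12.5]
force: [3.9, -0.8, 2.1]
gripper_width: 17.7
```

Run:
```python
from plan import *
from look import *
sent([0.75,0,0,0,0,0]); rep()
# arc in tool axes: y (analyser y) and x=-z
import math
for k in range(1,11):
    a=0.25+0.95*k/10; print(k,round(.58*(math.cos(.25)-math.cos(a)),3),round(.58*(math.sin(a)-math.sin(.25)),3))
```

```text
t 3.65 cmd [598.4 232.9 119. ] meas [599.6 232.9 119.6] z-az meas -2.31 F [ 3.9 -0.8  2.1] w 17.7 q [20. 28. 88. -0. 64. 23.]
1 0.016 0.053
2 0.037 0.104
3 0.063 0.152
4 0.093 0.198
5 0.128 0.241
6 0.166 0.281
7 0.208 0.316
8 0.253 0.348
9 0.301 0.375
10 0.352 0.397
```

Request:
send_rows:
  commands:
    - [[0.008, 0.027, 0.01, 0, 0, 0], [0.016, 0.053, 0.015, 0, 0, 0], [0.026, 0.079, 0.015, 0, 0, 0], [0.037, 0.104, 0.015, 0, 0, 0], [0.05, 0.128, 0.015, 0, 0, 0], [0.063, 0.152, 0.015, 0, 0, 0], [0.078, 0.175, 0.015, 0, 0, 0], [0.093, 0.198, 0.015, 0, 0, 0], [0.11, 0.22, 0.015, 0, 0, 0], [0.128, 0.241, 0.015, 0, 0, 0], [0.147, 0.261, 0.015, 0, 0, 0], [0.166, 0.281, 0.015, 0, 0, 0], [0.187, 0.299, 0.015, 0, 0, 0], [0.208, 0.316, 0.015, 0, 0, 0], [0.23, 0.332, 0.015, 0, 0, 0], [0.253, 0.348, 0.015, 0, 0, 0], [0.277, 0.362, 0.015, 0, 0, 0], [0.301, 0.38, 0.015, 0, 0, 0], [0.325, 0.4, 0.015, 0, 0, 0], [0.335, 0.42, 0.015, 0, 0, 0]]

```text
time_s: 6.15
ee_pos: [601.2, 274.3, 85.0]
ee_rot: [-119.4, 89.9, -121.6]
force: [-0.2, -4.0, 3.2]
gripper_width: 17.9
```

Run:
```python
from plan import *
from look import *
sent([0.335,0.42,0.015,0,0,0]); rep()
im,d=grab('scene','d');crop('d','scene',230,400,60,210,4,'c4')
```

```text
t 6.15 cmd [601.5 274.8  85.5] meas [601.2 274.3  85. ] z-az meas -2.28 F [-0.2 -4.   3.2] w 17.9 q [24. 31. 88. -0. 61. 26.]
```

View pics/c4.png

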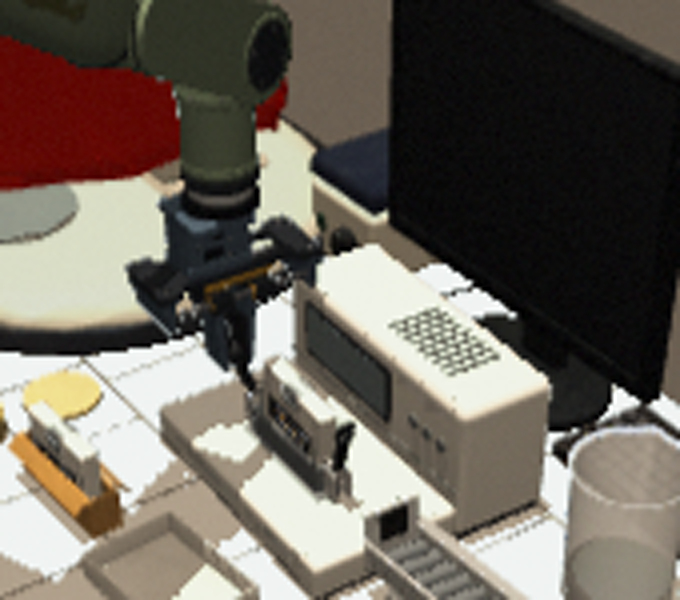

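The left end of the cassette is raised and the lever lies out at (245,370). I'll press a bit further to make sure it's on the stop.

Request:
send_rows:
  commands:
    - [[0.02, 0.02, 0, 0, 0, 0], [0.04, 0.04, 0, 0, 0, 0], [0.05, 0.04, 0, 0, 0, 0], [0.05, 0.04, 0, 0, 0, 0]]

```text
time_s: 6.7
ee_pos: [601.3, 277.2, 80.1]
ee_rot: [-115.9, 89.8, -118.2]
force: [-0.8, -5.6, 4.4]
gripper_width: 17.6
```

Request:
send_rows:
  commands:
    - [[0, 0, 0, 0, 0, 0], [0, 0, 0, 0, 0, 0], [0, 0, 0, 0, 0, 0], [-0.3, 0, 0, 0, 0, 0], [-0.8, 0, 0, 0, 0, 0], [-0.8, 0, 0, 0, 0, 0]]
  jaw: 0.1

```text
time_s: 7.45
ee_pos: [604.2, 280.3, 165.2]
ee_rot: [29.3, 89.4, 27.0]
force: [0.1, -0.4, -1.0]
gripper_width: 40.9
```

Run:
```python
from plan import *
from look import *
sent([0.05,0.04,0,0,0,0]);sent([-0.8,0,0,0,0,0]); rep()
im,d=grab('scene','e');crop('e','scene',230,400,60,210,4,'c5')
th=-2.2;c,s=np.cos(np.radians(th)),np.sin(np.radians(th));o=np.array([597.0,147.8])
print(row([*(o+[ -s*-85.5, c*-85.5]),160],down(th)),o+[s*85.5,-c*85.5])
```

```text
t 7.45 cmd [601.7 278.8 160.5] meas [604.2 280.3 165.2] z-az meas -2.31 F [ 0.1 -0.4 -1. ] w 40.9 q [24. 28. 81.  0. 70. 26.]
[0.005, -2.166, 0.007, -0.0003, 0.0, 0.0] [593.71784232  62.36302065]
```

View pics/c5.png

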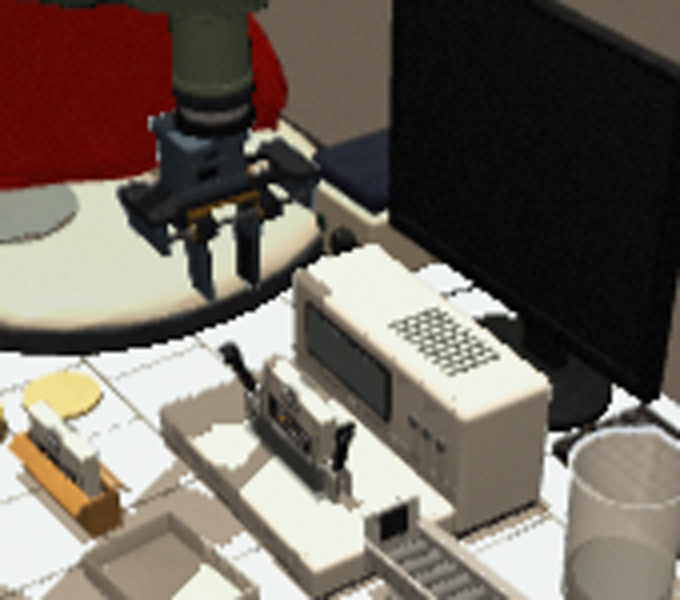

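Run:
```python
from look import *
from plan import *
rep()
im,d=load('e','scene');W=pts(im,d,'scene')
g=im.max(-1)
for (u,v) in [(286,145),(287,147),(288,149),(289,151),(290,153),(292,156),(288,146),(291,157)]: print(u,v,im[v,u],np.round(W[v,u],1))
m=(g<90)&(W[...,2]>70)&(W[...,2]<135)&(W[...,0]>570)&(W[...,0]<630)&(W[...,1]>205)&(W[...,1]<300)
P=W[m];print(len(P),P.mean(0)); print(np.round(P[np.argsort(P[:,1])],0)[::3].tolist())
```

```text
t 7.5 cmd [601.7 278.8 160.5] meas [602.7 279.6 162.6] z-az meas -2.3 F [ 0.7 -0.4 -0.1] w 40.9 q [24. 28. 82.  0. 70. 26.]
286 145 [183 188 187] [676.3 411.9   3.3]
287 147 [44 41 41] [598.7 270.8 101.5]
288 149 [16 14 16] [600.2 266.3  93.8]
289 151 [13 13 11] [598.1 255.8  90.9]
290 153 [20 19 19] [596.3 245.7  87.8]
292 156 [17 16 16] [596.5 231.8  81.2]
288 146 [67 68 67] [605.9 274.8 101.2]
291 157 [120 110  98] [592.7 233.5  76.9]
51 [597.86643174 248.65675722  88.86796243]
[[580.0, 206.0, 84.0], [596.0, 209.0, 80.0], [604.0, 222.0, 79.0], [599.0, 228.0, 82.0], [602.0, 233.0, 83.0], [592.0, 240.0, 88.0], [598.0, 241.0, 85.0], [596.0, 245.0, 79.0], [604.0, 250.0, 87.0], [598.0, 255.0, 87.0], [596.0, 260.0, 89.0], [599.0, 263.0, 101.0], [604.0, 265.0, 93.0], [602.0, 268.0, 102.0], [594.0, 271.0, 99.0], [595.0, 274.0, 86.0], [593.0, 277.0, 100.0]]
```

Request:
send_rows:
  commands:
    - [[-0.2, 0, 0, 0, 0, 0], [-0.2, -0.4, 0, 0, 0, 0], [-0.2, -1, 0, 0, 0, 0]]

```text
time_s: 7.88
ee_pos: [597.0, 179.0, 178.7]
ee_rot: [-174.6, 89.9, -176.7]
force: [0.8, -0.7, 0.1]
gripper_width: 41.3
```

Request:
send_rows:
  commands:
    - [[0, -0.5, 0, 0, 0, 0], [0, -1, 0, 0, 0, 0]]

```text
time_s: 8.12
ee_pos: [592.6, 77.5, 178.8]
ee_rot: [-177.3, 89.8, -179.6]
force: [0.6, -1.1, 0.9]
gripper_width: 41.0
```

Request:
send_rows:
  commands:
    - [[0, -0.17, 0.01, 0, 0, 0], [0, -0.17, 0.01, 0, 0, 0], [0, -0.17, 0.01, 0, 0, 0], [0.25, -0.17, 0.01, 0, 0, 0], [0.45, -0.17, 0.01, 0, 0, 0], [0.61, -0.17, 0.01, 0, 0, 0], [0.61, -0.17, 0.01, 0, 0, 0]]

```text
time_s: 9.0
ee_pos: [593.2, 62.8, 118.1]
ee_rot: [-177.9, 89.8, 179.9]
force: [0.6, -0.0, 1.0]
gripper_width: 41.2
```

Request:
send_rows:
  commands:
    - [[0, 0, 0, 0, 0, 0], [0, 0, 0, 0, 0, 0], [0, 0, 0, 0, 0, 0], [0, 0, 0, 0, 0, 0]]
  jaw: 1

```text
time_s: 9.5
ee_pos: [593.9, 62.0, 120.2]
ee_rot: [37.8, 90.0, 35.5]
force: [-2.1, 0.9, 4.5]
gripper_width: 17.5
```

Run:
```python
from plan import *
sent([-0.2,-1,0,0,0,0]);sent([0,-1,0,0,0,0]);sent([0.61,-.17,.01,0,0,0]); rep()
```

```text
t 9.5 cmd [594.   61.9 119.5] meas [593.9  62.  120.2] z-az meas -2.32 F [-2.1  0.9  4.5] w 17.5 q [ 5. 24. 95.  0. 61.  7.]
```

Request:
send_rows:
  commands:
    - [[0.008, -0.027, 0, 0, 0, 0], [0.016, -0.053, 0, 0, 0, 0], [0.026, -0.079, 0, 0, 0, 0], [0.037, -0.104, 0, 0, 0, 0], [0.05, -0.128, 0, 0, 0, 0], [0.063, -0.152, 0, 0, 0, 0], [0.078, -0.175, 0, 0, 0, 0], [0.093, -0.198, 0, 0, 0, 0], [0.11, -0.22, 0, 0, 0, 0], [0.128, -0.241, 0, 0, 0, 0], [0.147, -0.261, 0, 0, 0, 0], [0.166, -0.281, 0, 0, 0, 0], [0.187, -0.299, 0, 0, 0, 0], [0.208, -0.316, 0, 0, 0, 0], [0.23, -0.332, 0, 0, 0, 0], [0.253, -0.348, 0, 0, 0, 0], [0.277, -0.362, 0, 0, 0, 0], [0.301, -0.38, 0, 0, 0, 0], [0.325, -0.4, 0, 0, 0, 0], [0.345, -0.42, 0, 0, 0, 0]]

```text
time_s: 12.0
ee_pos: [592.4, 20.6, 85.0]
ee_rot: [73.8, 89.9, 71.5]
force: [-0.2, 4.1, 3.0]
gripper_width: 18.1
```

Request:
send_rows:
  commands:
    - [[0.02, -0.02, 0, 0, 0, 0], [0.04, -0.04, 0, 0, 0, 0], [0.05, -0.04, 0, 0, 0, 0], [0.05, -0.04, 0, 0, 0, 0]]

```text
time_s: 12.5
ee_pos: [592.4, 18.4, 81.3]
ee_rot: [76.6, 89.7, 74.2]
force: [-3.6, 9.6, 10.9]
gripper_width: 17.4
```

Request:
send_rows:
  commands:
    - [[0, 0, 0, 0, 0, 0], [0, 0, 0, 0, 0, 0], [0, 0, 0, 0, 0, 0], [-0.3, 0, 0, 0, 0, 0], [-0.8, 0, 0, 0, 0, 0], [-1, 0, 0, 0, 0, 0]]
  jaw: 0.1

```text
time_s: 13.25
ee_pos: [593.5, 15.5, 182.7]
ee_rot: [-1.2, 89.7, -3.6]
force: [-0.1, -1.3, 0.7]
gripper_width: 40.9
```

Run:
```python
from plan import *
from look import *
sent([0.345,-.42,0,0,0,0]);sent([0.05,-0.04,0,0,0,0]);sent([-1,0,0,0,0,0]); rep()
im,d=grab('scene','f');crop('f','scene',230,400,60,210,4,'c6')
grab('top','f');crop('f','top',210,330,140,220,6,'c7')
```

```text
t 13.25 cmd [592.1  16.  180. ] meas [593.5  15.5 182.7] z-az meas -2.33 F [-0.1 -1.3  0.7] w 40.9 q [ 0. 21. 90. -0. 69.  3.]
```

View pics/c6.png

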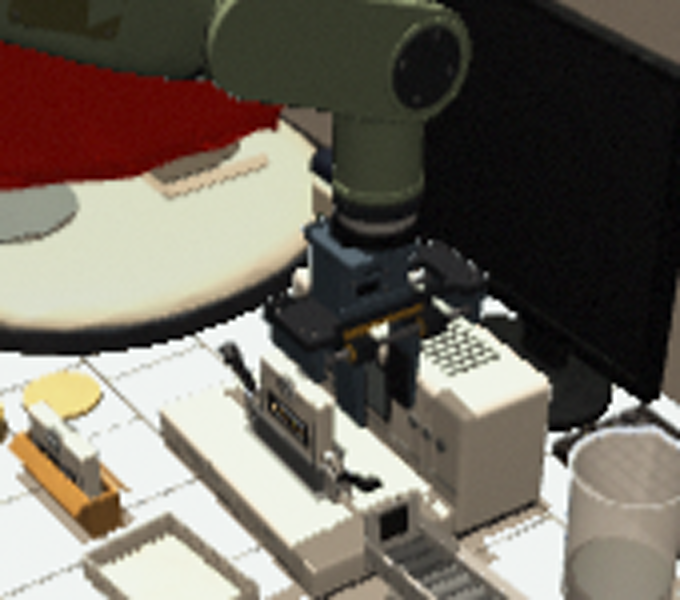

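View pics/c7.png

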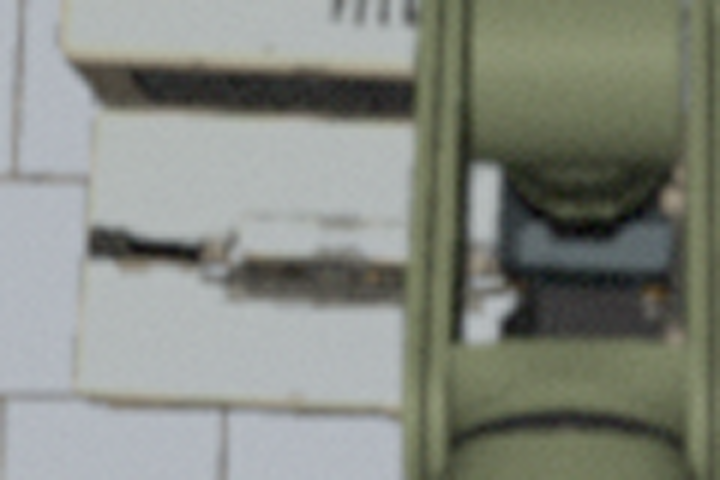

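Run:
```python
from look import *
im,d=load('f','scene');W=pts(im,d,'scene');g=im.max(-1)
th=np.radians(-2.2);R=np.array([[np.cos(th),np.sin(th)],[-np.sin(th),np.cos(th)]])
L=W.copy();L[...,:2]=(W[...,:2]-[597,147.8])@R.T
for s in(1,-1):
    m=(g<60)&(abs(L[...,0])<14)&(L[...,1]*s>80)&(L[...,1]*s<150)&(L[...,2]>60)&(L[...,2]<130)
    P=L[m];a=np.degrees(np.arctan2(P[:,1]*s-72,P[:,2]-71.5));r=np.hypot(P[:,1]*s-72,P[:,2]-71.5)
    print(s,len(P),'angle med for r>35',np.round(np.percentile(a[r>35],[10,50,90]),1),'rmax',np.percentile(r,95))
m=(abs(L[...,0])<12)&(abs(L[...,1])<56)&(L[...,2]>120)&(g>90)
P=L[m]
for y in range(-50,51,20):
    q=P[abs(P[:,1]-y)<10]; print(y,len(q),np.round(np.percentile(q[:,2],[50,90]),1) if len(q) else '')
```

```text
1 26 angle med for r>35 [56.1 62.7 67.2] rmax 57.78548404389613
-1 24 angle med for r>35 [58.9 62.3 65.7] rmax 72.15597985883775
-50 34 [135.3 143. ]
-30 27 [138.7 142.9]
-10 21 [140.6 142.7]
10 22 [141.5 143.7]
30 23 [138.5 142. ]
50 13 [140.3 142.5]
```

Request:
send_rows:
  commands:
    - [[-0.1, 0.3, 0, 0, 0, 0], [-0.1, 0.7, 0, 0, 0, 0], [-0.1, 1, 0, 0, 0, 0]]

```text
time_s: 13.72
ee_pos: [595.5, 116.8, 188.1]
ee_rot: [-167.6, 89.9, -169.9]
force: [-0.8, 0.3, -0.6]
gripper_width: 41.0
```

Run:
```python
from plan import *
sent([-0.1,1,0,0,0,0]); rep(); print(row([597,147.8,110],down(-2.2)))
```

```text
t 13.72 cmd [596.1 115.9 190. ] meas [595.5 116.8 188.1] z-az meas -2.31 F [-0.8  0.3 -0.6] w 41.0 q [10. 22. 88. -0. 70. 12.]
[0.8, 0.319, -0.004, -0.0003, 0.0, 0.0]
```

Request:
send_rows:
  commands:
    - [[0, 0.32, 0, 0, 0, 0], [0, 0.32, 0, 0, 0, 0], [0.2, 0.32, 0, 0, 0, 0], [0.4, 0.32, 0, 0, 0, 0], [0.6, 0.32, 0, 0, 0, 0], [0.75, 0.32, 0, 0, 0, 0], [0.8, 0.32, 0, 0, 0, 0], [0.8, 0.32, 0, 0, 0, 0]]

```text
time_s: 14.72
ee_pos: [597.5, 147.5, 109.8]
ee_rot: [-155.2, 90.0, -157.5]
force: [-0.1, -0.2, -0.5]
gripper_width: 41.0
```

Request:
send_rows:
  commands:
    - [[0, 0, 0, 0, 0, 0], [0, 0, 0, 0, 0, 0], [0, 0, 0, 0, 0, 0], [0, 0, 0, 0, 0, 0], [0, 0, 0, 0, 0, 0]]
  jaw: 1
  force: 30

```text
time_s: 15.35
ee_pos: [597.7, 148.0, 110.4]
ee_rot: [24.7, 89.9, 22.4]
force: [-0.7, 1.1, 2.0]
gripper_width: 20.0
```

Run:
```python
from plan import *
from look import *
sent([0.8,.32,0,0,0,0]); rep()
grab('scene','g');crop('g','scene',230,400,60,210,4,'c8')
```

```text
t 15.35 cmd [597.4 147.9 110. ] meas [597.7 148.  110.4] z-az meas -2.3 F [-0.7  1.1  2. ] w 20.0 q [13. 26. 93.  0. 61. 15.]
```

View pics/c8.png

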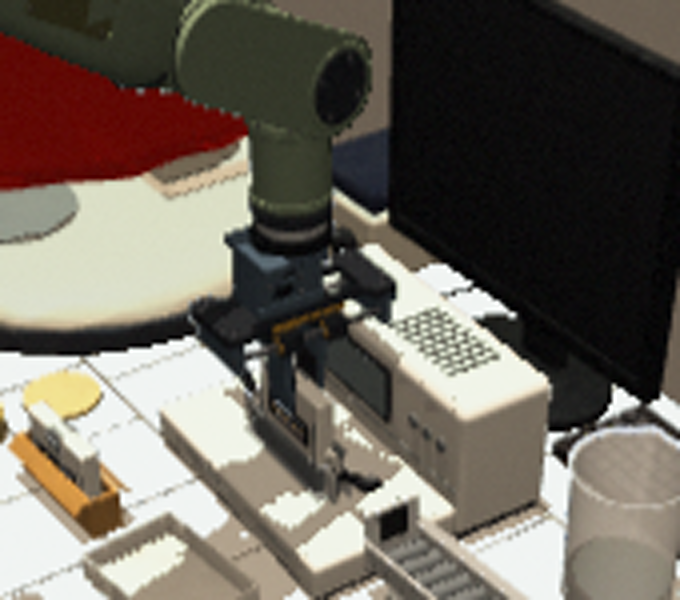

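The cassette is gripped, width 20.0, fingers at crop (285–310,380). I'll lift straight up.

Request:
send_rows:
  commands:
    - [[-0.1, 0, 0, 0, 0, 0], [-0.25, 0, 0, 0, 0, 0], [-0.45, 0, 0, 0, 0, 0], [-0.7, 0, 0, 0, 0, 0], [-0.9, 0, 0, 0, 0, 0], [-0.9, 0, 0, 0, 0, 0]]

```text
time_s: 16.15
ee_pos: [598.5, 148.0, 202.4]
ee_rot: [13.3, 89.7, 11.0]
force: [-0.7, -0.8, -2.3]
gripper_width: 20.0
```

Run:
```python
from plan import *
from look import *
sent([-0.9,0,0,0,0,0]); rep()
grab('scene','h');crop('h','scene',230,400,60,210,4,'c9')
p,R=cmd()
print(row([418.5,88,200],down(4.2)))
```

```text
t 16.15 cmd [597.4 147.9 200. ] meas [598.5 148.  202.4] z-az meas -2.31 F [-0.7 -0.8 -2.3] w 20.0 q [13. 22. 85. -0. 72. 15.]
[-0.0, -0.67, -1.764, -0.0181, 0.0, 0.0]
```

View pics/c9.png

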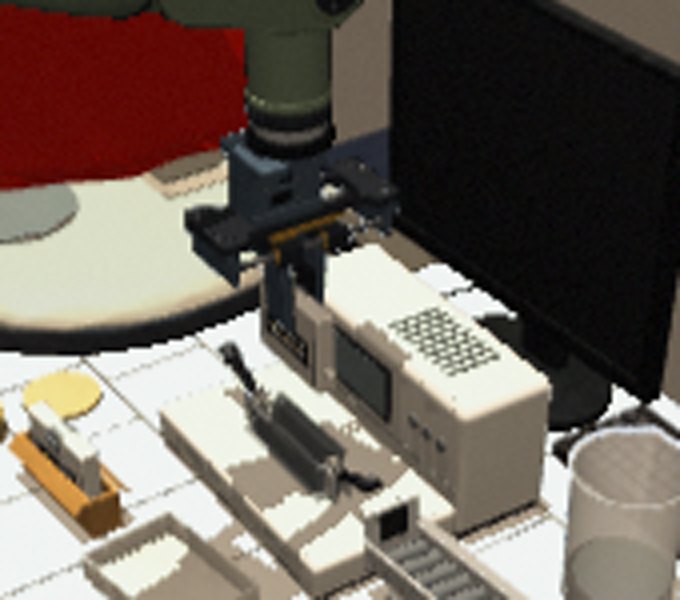

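Request:
send_rows:
  commands:
    - [[0, 0, -0.3, 0, 0, 0], [0, -0.2, -0.6, 0, 0, 0], [0, -0.35, -0.9, 0, 0, 0]]

```text
time_s: 16.58
ee_pos: [504.3, 115.8, 198.6]
ee_rot: [-160.9, 89.8, -163.2]
force: [0.3, -0.2, -1.1]
gripper_width: 20.1
```

Request:
send_rows:
  commands:
    - [[0, -0.1, -0.3, -0.01, 0, 0], [0, -0.25, -0.6, -0.018, 0, 0], [0.2, -0.32, -0.85, -0.018, 0, 0], [0.4, -0.32, -0.85, -0.018, 0, 0], [0.7, -0.32, -0.85, -0.018, 0, 0], [0.7, -0.32, -0.85, -0.018, 0, 0], [0.7, -0.32, -0.85, -0.018, 0, 0]]

```text
time_s: 17.45
ee_pos: [420.2, 88.0, 130.4]
ee_rot: [12.7, 90.0, 16.9]
force: [0.3, 0.3, -0.4]
gripper_width: 19.9
```

Run:
```python
from plan import *
from look import *
sent([0,-.35,-.9,0,0,0]);sent([0.7,-.32,-.85,-.018,0,0]); rep()
print(row([419.5,88,55],down(4.2)))
grab('scene','i');crop('i','scene',200,350,90,240,4,'c10')
grab('top','i');crop('i','top',200,330,180,270,6,'c11')
```

```text
t 17.45 cmd [419.9  88.  130. ] meas [420.2  88.  130.4] z-az meas 4.17 F [ 0.3  0.3 -0.4] w 19.9 q [ 10.  10. 115.   0.  55.   6.]
[0.75, 0.001, -0.004, -0.0001, 0.0, 0.0]
```

View pics/c10.png

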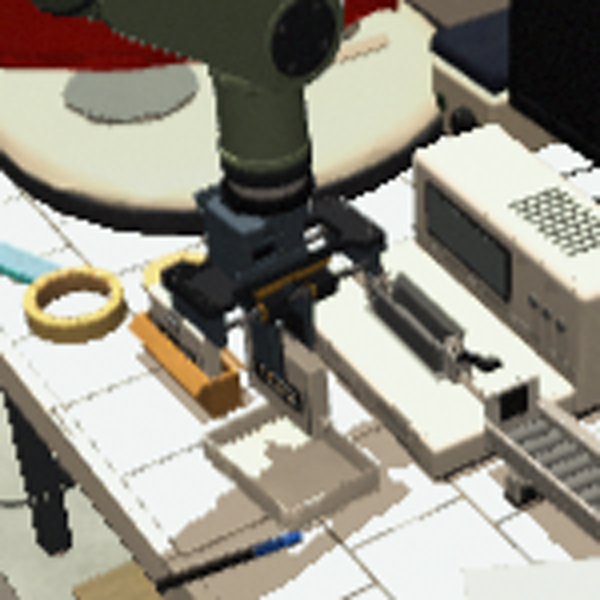

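View pics/c11.png

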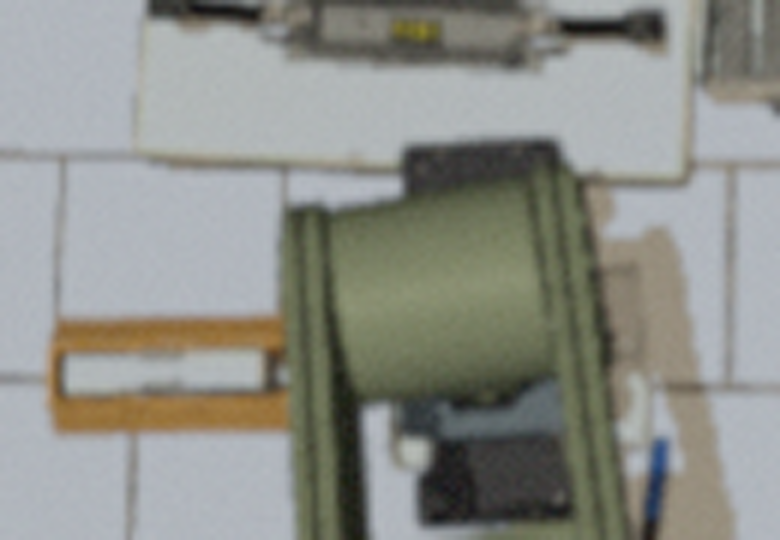

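Request:
send_rows:
  commands:
    - [[0.2, 0, 0, 0, 0, 0], [0.4, 0, 0, 0, 0, 0], [0.55, 0, 0, 0, 0, 0], [0.68, 0, 0, 0, 0, 0], [0.73, 0, 0, 0, 0, 0], [0.75, 0, 0, 0, 0, 0], [0.75, 0, 0, 0, 0, 0]]

```text
time_s: 18.42
ee_pos: [420.2, 88.0, 55.2]
ee_rot: [13.6, 90.0, 17.7]
force: [0.0, -0.7, -2.3]
gripper_width: 20.3
```

Request:
send_rows:
  commands:
    - [[0.01, 0, 0, 0, 0, 0], [0.015, 0, 0, 0, 0, 0], [0.015, 0, 0, 0, 0, 0]]

```text
time_s: 18.8
ee_pos: [419.9, 88.0, 53.5]
ee_rot: [23.9, 90.0, 28.1]
force: [0.4, -0.4, -1.8]
gripper_width: 19.9
```

Run:
```python
from plan import *
from look import *
sent([0.75,0,0,0,0,0]);sent([0.015,0,0,0,0,0]); rep()
grab('scene','j');crop('j','scene',220,340,130,230,6,'c12')
```

```text
t 18.8 cmd [419.9  88.   53.5] meas [419.9  88.   53.5] z-az meas 4.17 F [ 0.4 -0.4 -1.8] w 19.9 q [ 10.  16. 121.   0.  43.   6.]
```

View pics/c12.png

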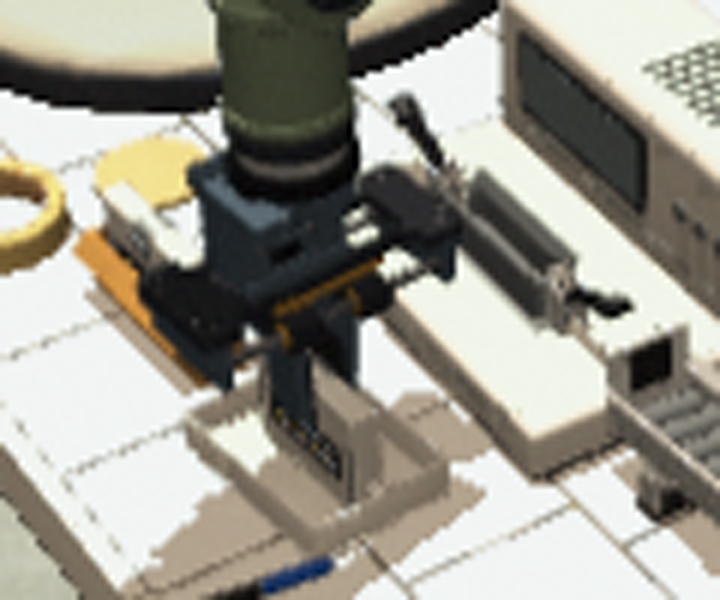

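The cassette is inside the tray walls, with its lower corner at (350,495). There's no contact yet, so I'll creep down.

Request:
send_rows:
  commands:
    - [[0.005, 0, 0, 0, 0, 0], [0.01, 0, 0, 0, 0, 0], [0.015, 0, 0, 0, 0, 0], [0.015, 0, 0, 0, 0, 0]]

```text
time_s: 19.35
ee_pos: [419.9, 88.0, 52.7]
ee_rot: [16.7, 90.0, 20.9]
force: [-2.0, -0.9, 7.3]
gripper_width: 19.9
```

Request:
send_rows:
  commands:
    - [[0.005, 0, 0, 0, 0, 0], [0.01, 0, 0, 0, 0, 0], [0.01, 0, 0, 0, 0, 0]]

```text
time_s: 19.73
ee_pos: [419.9, 88.0, 52.7]
ee_rot: [14.3, 90.0, 18.4]
force: [-3.3, -1.6, 17.8]
gripper_width: 19.7
```

Request:
send_rows:
  commands:
    - [[-0.01, 0, 0, 0, 0, 0], [-0.015, 0, 0, 0, 0, 0], [-0.015, 0, 0, 0, 0, 0]]

```text
time_s: 20.1
ee_pos: [419.9, 88.0, 52.8]
ee_rot: [19.7, 90.0, 23.9]
force: [-2.6, -0.2, 6.9]
gripper_width: 20.0
```

Request:
send_rows:
  commands:
    - [[0, 0, 0, 0, 0, 0], [0, 0, 0, 0, 0, 0], [0, 0, 0, 0, 0, 0], [0, 0, 0, 0, 0, 0], [-0.1, 0, 0, 0, 0, 0], [-0.4, 0, 0, 0, 0, 0], [-0.9, 0, 0, 0, 0, 0], [-0.9, 0, 0, 0, 0, 0], [-0.9, 0, 0, 0, 0, 0]]
  jaw: 0.1

```text
time_s: 21.22
ee_pos: [419.5, 87.9, 142.5]
ee_rot: [25.0, 90.0, 29.2]
force: [0.1, -0.2, -0.1]
gripper_width: 41.2
```

Run:
```python
from plan import *
from look import *
sent([0.015,0,0,0,0,0]);sent([0.01,0,0,0,0,0]);sent([-0.015,0,0,0,0,0]);sent([-.9,0,0,0,0,0]); rep()
print(row([411,272,142],down(2)))
grab('scene','k');crop('k','scene',200,340,110,230,5,'c13')
im,d=grab('top','k')
```

```text
t 21.23 cmd [419.9  88.  142.5] meas [419.5  87.9 142.5] z-az meas 4.17 F [ 0.1 -0.2 -0.1] w 41.2 q [ 10.   9. 114.   0.  57.   6.]
[0.005, 1.842, 0.045, 0.006, 0.0, 0.0]
```

View pics/c13.png

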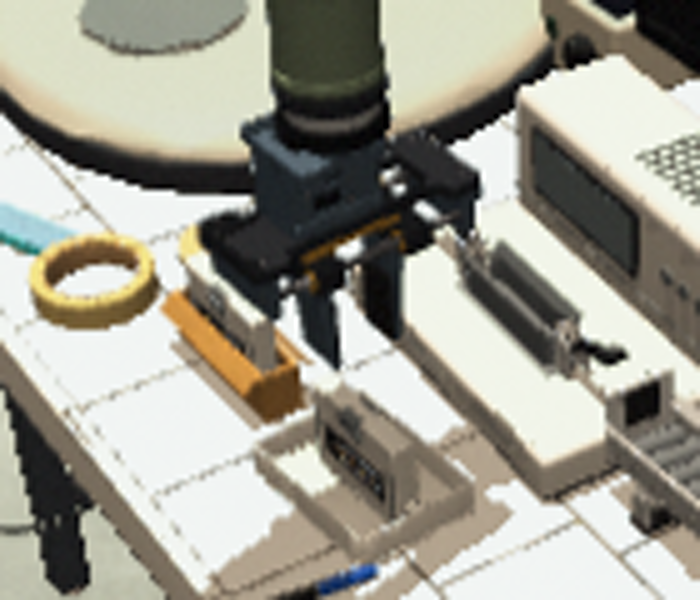

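The spent cassette stands upright in the tray at (360,450). Next is the fresh one, in the carton at (235,320).

Request:
send_rows:
  commands:
    - [[-0.2, 0.3, 0, 0, 0, 0], [-0.3, 0.65, 0, 0, 0, 0], [-0.3, 1, 0, 0, 0, 0]]

```text
time_s: 21.7
ee_pos: [412.4, 188.6, 172.1]
ee_rot: [-160.0, 90.0, -155.9]
force: [0.5, -0.7, -0.4]
gripper_width: 41.2
```

Request:
send_rows:
  commands:
    - [[0, 0.4, 0.05, 0.006, 0, 0], [0, 0.84, 0.05, 0.006, 0, 0], [0, 0.84, 0.05, 0.006, 0, 0], [0, 0.84, 0.05, 0.006, 0, 0]]

```text
time_s: 22.2
ee_pos: [410.8, 271.1, 171.3]
ee_rot: [-142.6, 89.8, -140.6]
force: [-1.0, -0.7, -0.2]
gripper_width: 41.2
```

Run:
```python
from plan import *
from look import *
sent([-.3,1,0,0,0,0]);sent([0,.84,.05,.006,0,0]); rep()
print(row([412,272,54.7],down(2)))
grab('scene','l');crop('l','scene',180,320,80,200,5,'c14')
```

```text
t 22.2 cmd [411.5 271.8 172.5] meas [410.8 271.1 171.3] z-az meas 2.04 F [-1.  -0.7 -0.2] w 41.2 q [ 32.  13. 104.  -0.  63.  30.]
[1.178, 0.001, 0.005, 0.0, 0.0, 0.0]
```

View pics/c14.png

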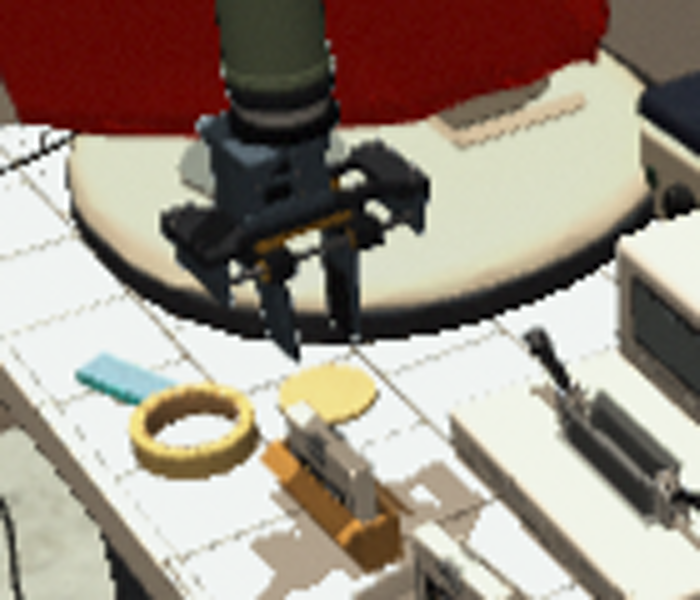

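Request:
send_rows:
  commands:
    - [[0.3, 0, 0, 0, 0, 0], [0.6, 0, 0, 0, 0, 0], [0.8, 0, 0, 0, 0, 0], [0.98, 0, 0, 0, 0, 0]]

```text
time_s: 22.75
ee_pos: [411.3, 270.3, 73.6]
ee_rot: [-143.2, 89.9, -141.3]
force: [0.9, 0.0, 0.2]
gripper_width: 41.5
```

Request:
send_rows:
  commands:
    - [[0.1, 0, 0, 0, 0, 0], [0.17, 0, 0, 0, 0, 0], [0.2, 0, 0, 0, 0, 0], [0.2, 0, 0, 0, 0, 0]]

```text
time_s: 23.25
ee_pos: [411.6, 271.9, 54.7]
ee_rot: [34.4, 90.0, 36.4]
force: [-0.3, -0.1, 0.8]
gripper_width: 41.0
```

Request:
send_rows:
  commands:
    - [[0, 0, 0, 0, 0, 0], [0, 0, 0, 0, 0, 0], [0, 0, 0, 0, 0, 0], [0, 0, 0, 0, 0, 0], [0, 0, 0, 0, 0, 0]]
  jaw: 1
  force: 30

```text
time_s: 23.88
ee_pos: [411.5, 271.9, 54.7]
ee_rot: [57.2, 90.0, 59.2]
force: [-1.5, -0.6, 2.6]
gripper_width: 19.6
```

Run:
```python
from plan import *
from look import *
sent([.98,0,0,0,0,0]);sent([.2,0,0,0,0,0]); rep()
grab('scene','m');crop('m','scene',180,320,80,200,5,'c15')
```

```text
t 23.88 cmd [411.5 271.8  54.5] meas [411.5 271.9  54.7] z-az meas 2.01 F [-1.5 -0.6  2.6] w 19.6 q [ 32.  20. 113.   0.  47.  30.]
```

View pics/c15.png

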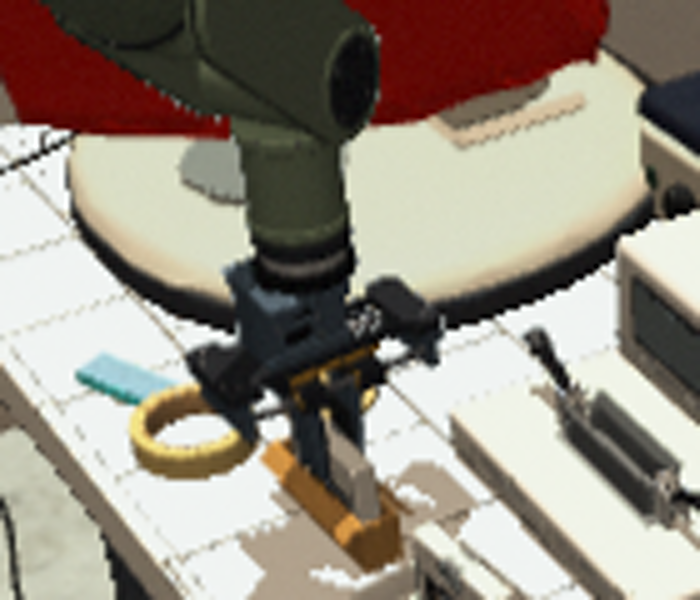

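Request:
send_rows:
  commands:
    - [[-0.1, 0, 0, 0, 0, 0], [-0.25, 0, 0, 0, 0, 0], [-0.5, 0, 0, 0, 0, 0], [-0.8, 0, 0, 0, 0, 0], [-1, 0, 0, 0, 0, 0]]

```text
time_s: 24.55
ee_pos: [412.0, 272.1, 156.8]
ee_rot: [29.7, 89.8, 31.7]
force: [0.1, -0.0, -2.3]
gripper_width: 19.7
```

Run:
```python
from plan import *
sent([-1,0,0,0,0,0]); rep()
print(row([597.5,148,200],down(-2.3)))
```

```text
t 24.55 cmd [411.5 271.8 154.5] meas [412.  272.1 156.8] z-az meas 2.01 F [ 0.1 -0.  -2.3] w 19.7 q [ 32.  14. 105.  -0.  61.  30.]
[-0.455, -1.303, 1.816, 0.012, 0.0, 0.0]
```

Request:
send_rows:
  commands:
    - [[-0.3, -0.1, 0.3, 0, 0, 0], [-0.46, -0.35, 0.6, 0, 0, 0], [-0.46, -0.65, 0.9, 0, 0, 0]]

```text
time_s: 24.92
ee_pos: [505.5, 210.0, 203.2]
ee_rot: [21.2, 89.7, 23.2]
force: [1.1, -0.5, -2.2]
gripper_width: 19.7
```

Request:
send_rows:
  commands:
    - [[0.01, -0.3, 0.4, 0.006, 0, 0], [0.01, -0.5, 0.7, 0.012, 0, 0], [0.01, -0.65, 0.92, 0.012, 0, 0], [0.01, -0.65, 0.92, 0.012, 0, 0], [0.01, -0.65, 0.92, 0.012, 0, 0], [0.01, -0.65, 0.92, 0.012, 0, 0]]

```text
time_s: 25.68
ee_pos: [597.0, 149.0, 199.8]
ee_rot: [118.4, 90.0, 116.2]
force: [-0.2, 0.5, -2.5]
gripper_width: 19.8
```

Run:
```python
from plan import *
from look import *
sent([-.46,-.65,.9,0,0,0]);sent([.01,-.65,.92,.012,0,0]); rep()
grab('scene','n');crop('n','scene',230,400,60,210,4,'c16')
a,da=load('h','scene');b,db=load('n','scene')
x=np.hstack([cv2.resize(i[115:170,280:330],None,fx=8,fy=8,interpolation=cv2.INTER_CUBIC) for i in(a,b)]);cv2.imwrite('pics/cmp1.png',x[:,:,::-1])
```

```text
t 25.68 cmd [597.9 148.3 199.5] meas [597.  149.  199.8] z-az meas -2.25 F [-0.2  0.5 -2.5] w 19.8 q [13. 22. 85.  0. 72. 15.]
```

View pics/cmp1.png

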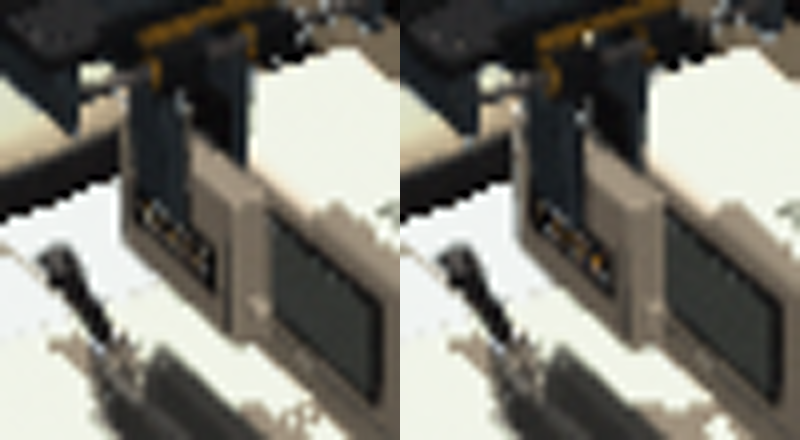

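Request:
send_rows:
  commands:
    - [[0, 0, 0, 0, 0, 0], [0, 0, 0, 0, 0, 0], [0, 0, 0, 0, 0, 0], [0, 0, 0, 0, 0, 0]]

```text
time_s: 26.22
ee_pos: [597.9, 148.3, 199.4]
ee_rot: [118.1, 90.0, 115.8]
force: [-0.6, 0.3, -1.1]
gripper_width: 20.0
```

Run:
```python
from plan import *
from look import *
rep();grab('scene','o');rep()
a,da=load('h','scene');b,db=load('o','scene')
# sub-pixel edge comparisons via ECC-translation on patches
def sh(x0,x1,y0,y1):
    A=cv2.cvtColor(a,cv2.COLOR_RGB2GRAY)[y0:y1,x0:x1].astype(np.float32);B=cv2.cvtColor(b,cv2.COLOR_RGB2GRAY)[y0:y1,x0:x1].astype(np.float32)
    w=np.eye(2,3,dtype=np.float32);c,w=cv2.findTransformECC(A,B,w,cv2.MOTION_TRANSLATION,(3,100,1e-5),None,3);return round(c,3),np.round(w[:,2],2)
print('gripper',sh(280,312,100,128),'cass',sh(297,316,140,160),sh(305,316,138,160))
# point cloud of the cassette: near face points
for n,(im,d),o in(('h',(a,da),[598.5,148,202.4]),('o',(b,db),env.state()['ee_pos'])):
    W=pts(im,d,'scene')-np.array(o)
    m=(abs(W[...,0])<14)&(abs(W[...,1])<70)&(W[...,2]<25)&(W[...,2]>-60)
    q=W[m]; print(n,m.sum(),np.round(np.percentile(q[:,1],[1,2,5,95,99]),1),q.mean(0))
    e=q[(q[:,1]<-45)];print('  end',len(e),np.round(np.median(e,0),1))
print(proj([598,148,200],'scene'),proj([598,149,200],'scene'),proj([598,148,202],'scene'),proj([599,148,200],'scene'))
```

```text
t 26.23 cmd [597.9 148.3 199.5] meas [597.9 148.3 199.4] z-az meas -2.31 F [-0.6  0.3 -1.1] w 20.0 q [13. 23. 85.  0. 72. 15.]
t 26.27 cmd [597.9 148.3 199.5] meas [597.9 148.3 199.4] z-az meas -2.31 F [ 0.2 -0.3 -2.5] w 20.0 q [13. 23. 85.  0. 72. 15.]
gripper (0.992, array([-0.03,  0.59], dtype=float32)) cass (0.95, array([-0.18,  0.39], dtype=float32)) (0.849, array([-0.26,  0.47], dtype=float32))
h 251 [-61.3 -58.9 -54.8  43.7  47. ] [ -7.98449209 -19.92468056 -13.68385174]
  end 95 [ -4.7 -51.6  -8.5]
o 247 [-58.5 -56.2 -54.3  45.2  50.7] [ -8.31883615 -18.70787978 -14.10729652]
  end 87 [ -5.4 -51.4 -13. ]
[[303.4432977  140.15574202]] [[303.29118907 140.03169064]] [[303.43200092 139.69287319]] [[303.67125447 140.06830809]]
```

Request:
send_rows:
  commands:
    - [[0.15, -0.014, -0.003, 0, 0, 0], [0.3, -0.014, -0.003, 0, 0, 0], [0.45, -0.014, -0.003, 0, 0, 0], [0.58, -0.014, -0.003, 0, 0, 0], [0.63, -0.014, -0.003, 0, 0, 0], [0.63, -0.014, -0.003, 0, 0, 0], [0.63, -0.014, -0.003, 0, 0, 0]]

```text
time_s: 27.15
ee_pos: [598.0, 147.0, 137.0]
ee_rot: [18.2, 89.9, 15.9]
force: [-0.3, -0.5, -1.8]
gripper_width: 19.6
```

Request:
send_rows:
  commands:
    - [[0.02, 0, 0, 0, 0, 0], [0.04, 0, 0, 0, 0, 0], [0.06, 0, 0, 0, 0, 0], [0.08, 0, 0, 0, 0, 0], [0.08, 0, 0, 0, 0, 0]]

```text
time_s: 27.78
ee_pos: [597.6, 146.9, 128.4]
ee_rot: [94.1, 90.0, 91.8]
force: [1.0, 0.4, -1.1]
gripper_width: 20.0
```

Run:
```python
from plan import *
from look import *
sent([.63,-.014,-.003,0,0,0]);sent([.08,0,0,0,0,0]); rep()
grab('scene','p');crop('p','scene',265,345,110,190,7,'c17')
```

```text
t 27.77 cmd [597.6 146.9 128.5] meas [597.6 146.9 128.4] z-az meas -2.31 F [ 1.   0.4 -1.1] w 20.0 q [13. 25. 91.  0. 63. 15.]
```

View pics/c17.png

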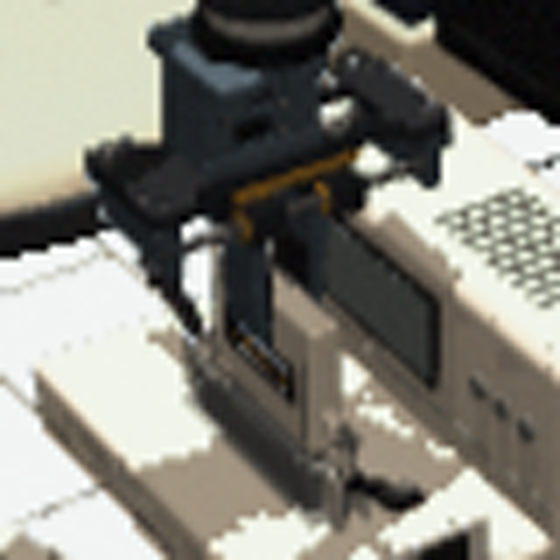

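The cassette is already entering the lead-ins freely, with its lower corner at crop (320,450). I'll go on slowly, watching the force.

Request:
send_rows:
  commands:
    - [[0.02, 0, 0, 0, 0, 0], [0.04, 0, 0, 0, 0, 0], [0.06, 0, 0, 0, 0, 0], [0.08, 0, 0, 0, 0, 0], [0.1, 0, 0, 0, 0, 0], [0.1, 0, 0, 0, 0, 0]]

```text
time_s: 28.58
ee_pos: [597.6, 147.1, 118.2]
ee_rot: [97.1, 90.0, 94.8]
force: [-0.3, 3.0, -2.5]
gripper_width: 19.6
```

Request:
send_rows:
  commands:
    - [[0.02, 0, 0, 0, 0, 0], [0.04, 0, 0, 0, 0, 0], [0.06, 0, 0, 0, 0, 0], [0.06, 0, 0, 0, 0, 0]]

```text
time_s: 29.08
ee_pos: [597.8, 147.6, 112.3]
ee_rot: [69.0, 89.9, 66.7]
force: [-0.2, 4.8, 0.4]
gripper_width: 19.7
```

Request:
send_rows:
  commands:
    - [[0.01, 0, 0, 0, 0, 0], [0.02, 0, 0, 0, 0, 0], [0.025, 0, 0, 0, 0, 0], [0.025, 0, 0, 0, 0, 0]]

```text
time_s: 29.58
ee_pos: [597.8, 147.7, 110.3]
ee_rot: [66.6, 89.9, 64.3]
force: [-0.6, 5.5, 2.6]
gripper_width: 19.8
```

Request:
send_rows:
  commands:
    - [[0.003, 0.01, 0, 0, 0, 0], [0.006, 0.01, 0, 0, 0, 0], [0.006, 0.01, 0, 0, 0, 0]]

```text
time_s: 29.95
ee_pos: [597.8, 147.8, 110.1]
ee_rot: [-0.9, 90.0, -3.2]
force: [-1.3, 3.4, 5.9]
gripper_width: 20.0
```

Request:
send_rows:
  commands:
    - [[0, 0, 0, 0, 0, 0], [0, 0, 0, 0, 0, 0], [0, 0, 0, 0, 0, 0], [0, 0, 0, 0, 0, 0], [-0.1, 0, 0, 0, 0, 0], [-0.4, 0, 0, 0, 0, 0], [-0.75, 0, 0, 0, 0, 0], [-0.75, 0, 0, 0, 0, 0]]
  jaw: 0.1

```text
time_s: 30.95
ee_pos: [599.6, 148.4, 188.2]
ee_rot: [15.3, 89.6, 12.9]
force: [0.5, 0.1, -0.6]
gripper_width: 41.0
```

Run:
```python
from plan import *
from look import *
sent([.1,0,0,0,0,0]);sent([.06,0,0,0,0,0]);sent([.025,0,0,0,0,0]);sent([.006,.01,0,0,0,0]);sent([-.75,0,0,0,0,0]); rep()
grab('scene','q');crop('q','scene',250,360,90,190,6,'c18')
im,d=load('q','scene');W=pts(im,d,'scene');g=im.max(-1)
th=np.radians(-2.2);R=np.array([[np.cos(th),np.sin(th)],[-np.sin(th),np.cos(th)]])
L=W.copy();L[...,:2]=(W[...,:2]-[597.5,147.8])@R.T
m=(abs(L[...,0])<12)&(abs(L[...,1])<56)&(L[...,2]>120)&(L[...,2]<150)&(g>90)
P=L[m]
for y in range(-50,51,20):
    q=P[abs(P[:,1]-y)<10]; print(y,len(q),np.round(np.percentile(q[:,2],[50,90]),1) if len(q) else '')
p,_=cmd();c,s=np.cos(th),np.sin(th)
print(row([597.6-s*127,147.8+c*127,180],down(-2.3)))
```

```text
t 30.95 cmd [597.6 147.9 184.4] meas [599.6 148.4 188.2] z-az meas -2.31 F [ 0.5  0.1 -0.6] w 41.0 q [13. 23. 86.  0. 70. 15.]
-50 33 [135.5 141.7]
-30 29 [139.4 141.8]
-10 19 [139.5 142.3]
10 15 [141.9 143. ]
30 27 [138.5 143.1]
50 14 [137.1 141.2]
[0.044, 1.269, -0.002, -0.0, 0.0, 0.0]
```

View pics/c18.png

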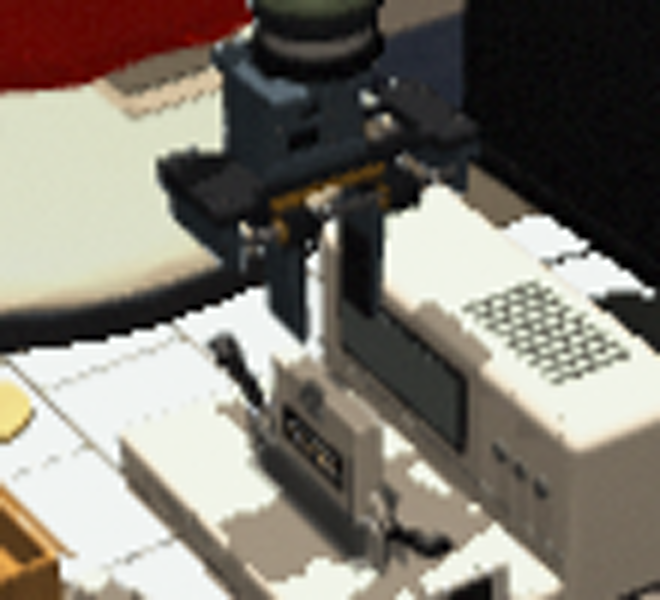

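Request:
send_rows:
  commands:
    - [[0, 0.3, 0, 0, 0, 0], [0, 0.7, 0, 0, 0, 0], [0, 1, 0, 0, 0, 0]]

```text
time_s: 31.38
ee_pos: [600.8, 248.9, 182.8]
ee_rot: [-160.0, 89.8, -162.3]
force: [0.3, 1.0, -0.3]
gripper_width: 40.9
```

Request:
send_rows:
  commands:
    - [[0, 0.26, 0, 0, 0, 0], [0, 0.26, 0, 0, 0, 0], [0.3, 0.26, 0, 0, 0, 0], [0.6, 0.26, 0, 0, 0, 0], [0.85, 0.26, 0, 0, 0, 0], [0.98, 0.26, 0, 0, 0, 0], [0.98, 0.26, 0, 0, 0, 0]]

```text
time_s: 32.25
ee_pos: [602.3, 273.0, 85.6]
ee_rot: [-149.9, 89.9, -152.3]
force: [0.7, 0.1, -0.2]
gripper_width: 41.0
```

Request:
send_rows:
  commands:
    - [[0, 0, 0, 0, 0, 0], [0, 0, 0, 0, 0, 0], [0, 0, 0, 0, 0, 0], [0, 0, 0, 0, 0, 0]]
  jaw: 1
  force: 15

```text
time_s: 32.75
ee_pos: [601.3, 274.1, 87.3]
ee_rot: [169.8, 89.9, 167.5]
force: [-5.8, 0.5, 6.0]
gripper_width: 17.8
```

Run:
```python
from plan import *
import math
sent([0,1,0,0,0,0]);sent([.98,.26,0,0,0,0]); rep()
for k in range(1,21):
    a=1.17-0.96*k/20; print([round(-.58*(math.cos(a)-math.cos(1.17)),3),round(-.58*(math.sin(1.17)-math.sin(a)),3),0,0,0,0],end=', ')
```

```text
t 32.75 cmd [602.7 273.8  86.4] meas [601.3 274.1  87.3] z-az meas -2.31 F [-5.8  0.5  6. ] w 17.8 q [23. 31. 87.  0. 61. 26.]
[-0.025, -0.011, 0, 0, 0, 0], [-0.05, -0.024, 0, 0, 0, 0], [-0.074, -0.038, 0, 0, 0, 0], [-0.098, -0.053, 0, 0, 0, 0], [-0.12, -0.069, 0, 0, 0, 0], [-0.142, -0.086, 0, 0, 0, 0], [-0.163, -0.104, 0, 0, 0, 0], [-0.184, -0.124, 0, 0, 0, 0], [-0.203, -0.144, 0, 0, 0, 0], [-0.221, -0.165, 0, 0, 0, 0], [-0.238, -0.187, 0, 0, 0, 0], [-0.254, -0.209, 0, 0, 0, 0], [-0.269, -0.233, 0, 0, 0, 0], [-0.283, -0.257, 0, 0, 0, 0], [-0.296, -0.282, 0, 0, 0, 0], [-0.307, -0.307, 0, 0, 0, 0], [-0.318, -0.333, 0, 0, 0, 0], [-0.327, -0.359, 0, 0, 0, 0], [-0.335, -0.386, 0, 0, 0, 0], [-0.341, -0.413, 0, 0, 0, 0],
```

Request:
send_rows:
  commands:
    - [[-0.025, -0.011, -0.012, 0, 0, 0], [-0.05, -0.024, -0.012, 0, 0, 0], [-0.074, -0.038, -0.012, 0, 0, 0], [-0.098, -0.053, -0.012, 0, 0, 0], [-0.12, -0.069, -0.012, 0, 0, 0], [-0.142, -0.086, -0.012, 0, 0, 0], [-0.163, -0.104, -0.012, 0, 0, 0], [-0.184, -0.124, -0.012, 0, 0, 0], [-0.203, -0.144, -0.012, 0, 0, 0], [-0.221, -0.165, -0.012, 0, 0, 0], [-0.238, -0.187, -0.012, 0, 0, 0], [-0.254, -0.209, -0.012, 0, 0, 0], [-0.269, -0.233, -0.012, 0, 0, 0], [-0.283, -0.257, -0.012, 0, 0, 0], [-0.296, -0.282, -0.012, 0, 0, 0], [-0.307, -0.307, -0.012, 0, 0, 0], [-0.318, -0.333, -0.012, 0, 0, 0], [-0.327, -0.359, -0.012, 0, 0, 0], [-0.333, -0.386, -0.012, 0, 0, 0], [-0.333, -0.42, -0.012, 0, 0, 0]]

```text
time_s: 35.25
ee_pos: [599.9, 232.8, 121.4]
ee_rot: [67.9, 89.8, 65.5]
force: [-4.8, 6.1, 6.5]
gripper_width: 18.1
```

Request:
send_rows:
  commands:
    - [[0, -0.02, 0, 0, 0, 0], [0, -0.04, 0, 0, 0, 0], [0, -0.04, 0, 0, 0, 0]]

```text
time_s: 35.62
ee_pos: [599.8, 228.7, 122.2]
ee_rot: [57.0, 89.8, 54.6]
force: [-4.8, 5.3, 9.1]
gripper_width: 18.0
```

Run:
```python
from plan import *
from look import *
sent([-.333,-.42,-.012,0,0,0]);sent([0,-.04,0,0,0,0]); rep()
grab('scene','r');crop('r','scene',250,360,90,190,6,'c19')
```

```text
t 35.62 cmd [599.6 227.9 119.7] meas [599.8 228.7 122.2] z-az meas -2.34 F [-4.8  5.3  9.1] w 18.0 q [20. 28. 88.  0. 64. 22.]
```

View pics/c19.png

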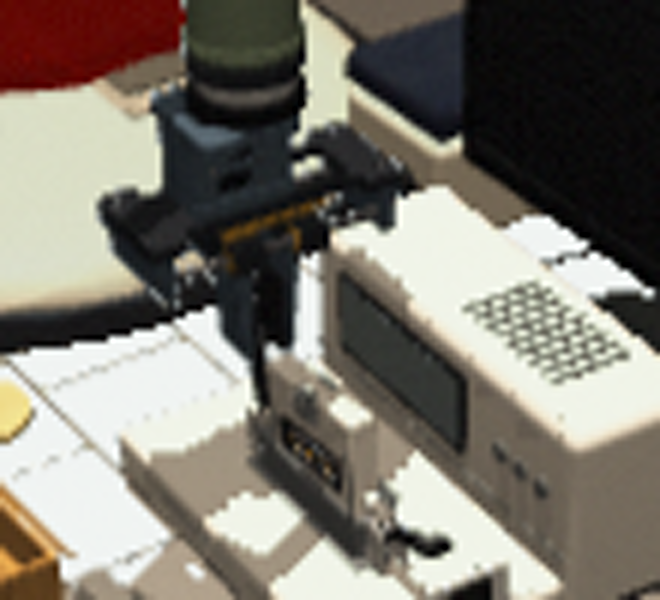

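Request:
send_rows:
  commands:
    - [[0.01, -0.03, 0, 0, 0, 0], [0.02, -0.05, 0, 0, 0, 0], [0.02, -0.06, 0, 0, 0, 0], [0.02, -0.06, 0, 0, 0, 0]]
  force: 30

```text
time_s: 36.17
ee_pos: [599.9, 227.4, 122.4]
ee_rot: [71.7, 89.3, 69.3]
force: [-8.4, 15.0, 14.4]
gripper_width: 17.3
```

Run:
```python
from plan import *
from look import *
sent([.02,-.06,0,0,0,0]); rep()
```

```text
t 36.17 cmd [599.4 221.9 117.7] meas [599.9 227.4 122.4] z-az meas -2.4 F [-8.4 15.  14.4] w 17.3 q [19. 28. 88.  1. 63. 22.]
```

Request:
send_rows:
  commands:
    - [[-0.03, 0.05, 0, 0, 0, 0], [-0.03, 0.05, 0, 0, 0, 0]]

```text
time_s: 36.42
ee_pos: [599.7, 228.0, 122.4]
ee_rot: [59.4, 89.8, 57.1]
force: [-4.3, 6.3, 5.5]
gripper_width: 17.5
```

Request:
send_rows:
  commands:
    - [[0, 0, 0, 0, 0, 0], [0, 0, 0, 0, 0, 0], [0, 0, 0, 0, 0, 0], [-0.3, 0, 0, 0, 0, 0], [-0.65, 0, 0, 0, 0, 0], [-0.65, 0, 0, 0, 0, 0], [-0.65, -0.5, 0, 0, 0, 0], [-0.65, -1, 0, 0, 0, 0]]
  jaw: 0.1

```text
time_s: 37.42
ee_pos: [594.9, 125.7, 184.1]
ee_rot: [-145.0, 89.9, -147.2]
force: [0.8, -0.4, 0.0]
gripper_width: 41.0
```

Run:
```python
from plan import *
from look import *
sent([-.03,.05,0,0,0,0]);sent([-.65,-1,0,0,0,0]); rep()
th=np.radians(-2.2);c,s=np.cos(th),np.sin(th)
print(row([597.6+s*127,147.8-c*127,85.7],down(-2.3)))
```

```text
t 37.42 cmd [595.6 127.  185.7] meas [594.9 125.7 184.1] z-az meas -2.22 F [ 0.8 -0.4  0. ] w 41.0 q [11. 22. 88. -0. 70. 13.]
[1.0, -1.061, 0.014, -0.0, 0.0, 0.0]
```

Request:
send_rows:
  commands:
    - [[0, -0.5, 0, 0, 0, 0], [0, -1, 0, 0, 0, 0], [0, -1, 0, 0, 0, 0]]

```text
time_s: 37.8
ee_pos: [590.7, 23.7, 184.4]
ee_rot: [-150.1, 89.9, -152.7]
force: [-0.4, 1.3, -0.5]
gripper_width: 40.9
```

Request:
send_rows:
  commands:
    - [[0, -0.06, 0, 0, 0, 0], [0.3, -0.06, 0, 0, 0, 0], [0.6, -0.06, 0, 0, 0, 0], [0.85, -0.06, 0, 0, 0, 0], [1, -0.06, 0, 0, 0, 0], [1, -0.06, 0, 0, 0, 0], [1, -0.06, 0, 0, 0, 0]]

```text
time_s: 38.67
ee_pos: [592.1, 21.4, 86.5]
ee_rot: [6.2, 89.9, 3.9]
force: [0.1, -0.4, 0.2]
gripper_width: 41.1
```

Request:
send_rows:
  commands:
    - [[0, 0, 0, 0, 0, 0], [0, 0, 0, 0, 0, 0], [0, 0, 0, 0, 0, 0], [0, 0, 0, 0, 0, 0]]
  jaw: 1
  force: 15

```text
time_s: 39.17
ee_pos: [592.3, 21.0, 86.3]
ee_rot: [2.0, 89.9, -0.3]
force: [2.0, 0.5, 1.8]
gripper_width: 18.0
```

Request:
send_rows:
  commands:
    - [[-0.025, 0.011, 0, 0, 0, 0], [-0.05, 0.024, 0, 0, 0, 0], [-0.074, 0.038, 0, 0, 0, 0], [-0.098, 0.053, 0, 0, 0, 0], [-0.12, 0.069, 0, 0, 0, 0], [-0.142, 0.086, 0, 0, 0, 0], [-0.163, 0.104, 0, 0, 0, 0], [-0.184, 0.124, 0, 0, 0, 0], [-0.203, 0.144, 0, 0, 0, 0], [-0.221, 0.165, 0, 0, 0, 0], [-0.238, 0.187, 0, 0, 0, 0], [-0.254, 0.209, 0, 0, 0, 0], [-0.269, 0.233, 0, 0, 0, 0], [-0.283, 0.257, 0, 0, 0, 0], [-0.296, 0.282, 0, 0, 0, 0], [-0.307, 0.307, 0, 0, 0, 0], [-0.318, 0.333, 0, 0, 0, 0], [-0.327, 0.359, 0, 0, 0, 0], [-0.333, 0.386, 0, 0, 0, 0], [-0.333, 0.42, 0, 0, 0, 0]]

```text
time_s: 41.68
ee_pos: [593.8, 61.0, 120.4]
ee_rot: [-58.7, 89.7, -61.0]
force: [1.6, -8.0, 7.6]
gripper_width: 17.8
```

Request:
send_rows:
  commands:
    - [[0.01, 0.03, 0, 0, 0, 0], [0.02, 0.06, 0, 0, 0, 0], [0.02, 0.08, 0, 0, 0, 0], [0.02, 0.1, 0, 0, 0, 0], [0.02, 0.1, 0, 0, 0, 0]]
  force: 30

```text
time_s: 42.3
ee_pos: [594.1, 66.7, 121.2]
ee_rot: [-71.9, 89.3, -74.0]
force: [-2.7, -18.3, 20.3]
gripper_width: 17.6
```

Run:
```python
from plan import *
from look import *
sent([0,-1,0,0,0,0]);sent([1,-.06,0,0,0,0]);sent([-.333,.42,0,0,0,0]);sent([.02,.1,0,0,0,0]); rep()
grab('scene','s');crop('s','scene',250,360,90,190,6,'c20')
```

```text
t 42.3 cmd [593.4  73.  117. ] meas [594.1  66.7 121.2] z-az meas -2.15 F [ -2.7 -18.3  20.3] w 17.6 q [ 6. 24. 94. -1. 61.  8.]
```

View pics/c20.png

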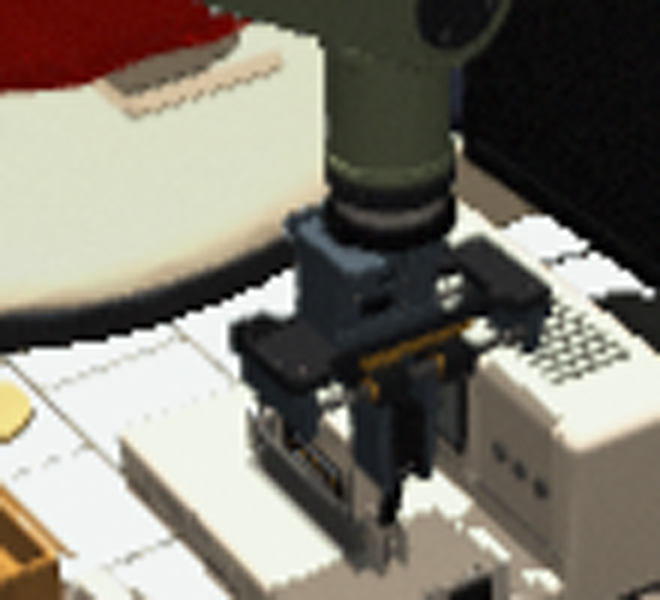

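Request:
send_rows:
  commands:
    - [[-0.03, -0.05, 0, 0, 0, 0], [-0.03, -0.05, 0, 0, 0, 0]]

```text
time_s: 42.6
ee_pos: [593.9, 65.9, 121.2]
ee_rot: [-54.4, 89.8, -56.7]
force: [1.6, -7.1, 4.3]
gripper_width: 17.5
```

Request:
send_rows:
  commands:
    - [[0, 0, 0, 0, 0, 0], [0, 0, 0, 0, 0, 0], [0, 0, 0, 0, 0, 0], [-0.3, 0, 0, 0, 0, 0], [-0.65, 0, 0, 0, 0, 0], [-0.9, 0, 0, 0, 0, 0], [-0.9, -0.5, -0.2, 0, 0, 0], [-0.9, -1, -0.4, 0, 0, 0]]
  jaw: 0.1

```text
time_s: 43.6
ee_pos: [548.6, -30.6, 209.9]
ee_rot: [130.4, 90.0, 128.2]
force: [0.9, 0.0, 0.1]
gripper_width: 41.1
```

Request:
send_rows:
  commands:
    - [[0, -0.4, -0.3, 0, 0, 0], [0, -0.8, -0.6, 0, 0, 0], [0, -1, -0.8, 0, 0, 0]]
  jaw: -0.6

```text
time_s: 43.98
ee_pos: [463.5, -128.1, 209.8]
ee_rot: [161.3, 89.9, 159.0]
force: [-0.0, -0.3, -0.0]
gripper_width: 68.3
```

Run:
```python
from plan import *
from look import *
sent([-.03,-.05,0,0,0,0]);sent([-.9,-1,-.4,0,0,0]);sent([0,-1,-.8,0,0,0]); rep()
grab('scene','t');crop('t','scene',250,360,90,190,6,'c21');grab('top','t');crop('t','top',190,460,120,280,3,'c22')
for n in('scene','top'):
    im,d=load('t',n);W=pts(im,d,n);g=im.max(-1)
    th=np.radians(-2.2);R=np.array([[np.cos(th),np.sin(th)],[-np.sin(th),np.cos(th)]])
    L=W.copy();L[...,:2]=(W[...,:2]-[597.5,147.8])@R.T
    m=(abs(L[...,0])<12)&(abs(L[...,1])<56)&(L[...,2]>110)&(L[...,2]<150)&(g>90)
    P=L[m]
    for y in range(-45,46,30):
        q=P[abs(P[:,1]-y)<15]; print(n,y,len(q),np.round(np.percentile(q[:,2],[50,90]),1) if len(q) else '')
    for s in(1,-1):
        m=(g<70)&(abs(L[...,0])<14)&(L[...,1]*s>68)&(L[...,1]*s<150)&(L[...,2]>75)&(L[...,2]<145)
        P=L[m];a=np.degrees(np.arctan2(P[:,1]*s-72,P[:,2]-71.5)) 
        if len(P): print(n,s,len(P),'angle',np.round(np.percentile(a,[10,50,90]),1))
```

```text
t 43.98 cmd [ 465.2 -127.   210. ] meas [ 463.5 -128.1  209.8] z-az meas -2.39 F [-0.  -0.3 -0. ] w 68.3 q [-17.  10. 102.   0.  68. -14.]
scene -45 0 
scene -15 0 
scene 15 0 
scene 45 16 [124.4 131.2]
scene 1 37 angle [ 3.4  9.8 15.5]
scene -1 9 angle [10.3 16.3 19.8]
top -45 51 [126.7 131.1]
top -15 74 [126.9 131.1]
top 15 69 [127.3 131.1]
top 45 43 [126.9 131.5]
top 1 21 angle [ 7.5 10.7 15.2]
top -1 14 angle [ 5.9 10.2 14.2]
```

View pics/c21.png

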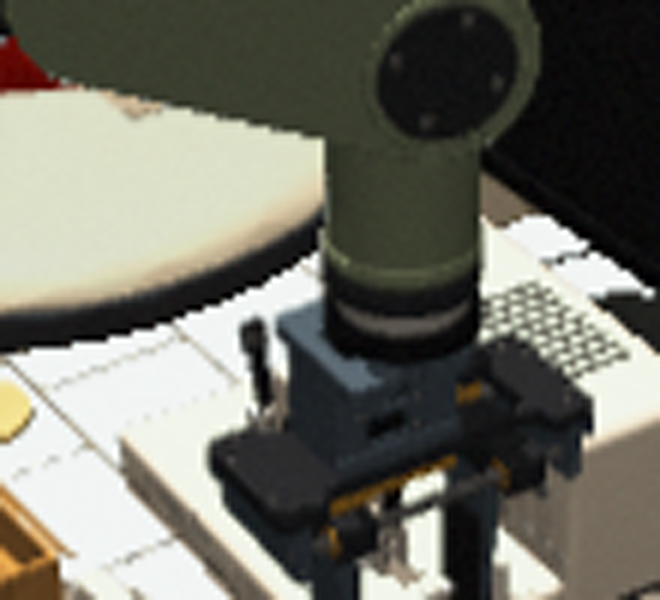

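View pics/c22.png

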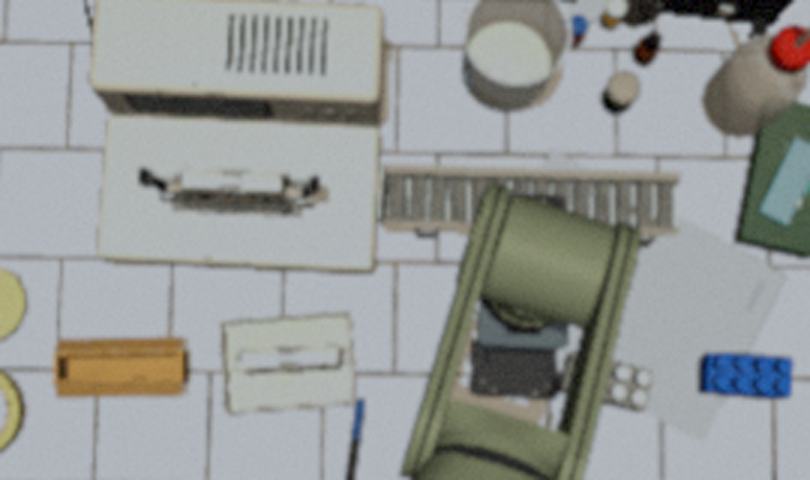

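Fresh cassette is down at the seated height and both tabs stand in. In the top crop the rack is at about (620,385), partly hidden by the arm. I'll re-measure it, since it may have been knocked.

Run:
```python
from look import *
im,d=load('a','top');W=pts(im,d,'top');g=im.max(-1)
th=np.radians(-2.2);R=np.array([[np.cos(th),np.sin(th)],[-np.sin(th),np.cos(th)]])
L=W.copy();L[...,:2]=(W[...,:2]-[597.5,147.8])@R.T
for s in(1,-1):
    m=(g<70)&(abs(L[...,0])<14)&(L[...,1]*s>68)&(L[...,1]*s<150)&(L[...,2]>75)&(L[...,2]<145)
    P=L[m];a=np.degrees(np.arctan2(P[:,1]*s-72,P[:,2]-71.5));print('start angle',s,len(P),np.round(np.percentile(a,[10,50,90]),1))
for t in('a','t'):
  for n in('scene','top'):
    im,d=load(t,n);W=pts(im,d,n);hsv=cv2.cvtColor(im,cv2.COLOR_RGB2HSV)
    m=(W[...,0]>330)&(W[...,0]<480)&(W[...,1]>-340)&(W[...,1]<-180)&(W[...,2]>59)&(W[...,2]<75)&(hsv[...,1]<110)
    P=W[m]
    if len(P)>20:
        r=cv2.minAreaRect(P[:,:2].astype(np.float32));print(t,n,len(P),np.round(P.mean(0),1),np.round(r[0],1),np.round(r[1],1),round(r[2],1))
crop('t','scene',280,390,220,330,5,'c23')
```

```text
start angle 1 22 [ 8.4 11.  15.3]
start angle -1 16 [ 6.5 10.2 13.6]
a scene 199 [ 400.  -252.1   66.1] [ 400.8 -251.3] [83.4 37.4] 75.6
a top 159 [ 402.4 -252.3   64.8] [ 403.8 -251.4] [81.3 36.2] 78.1
t scene 199 [ 400.1 -252.5   65.8] [ 401.4 -251.8] [85.7 37.8] 76.3
t top 83 [ 399.  -272.6   64.7] [ 399.3 -272.8] [37.6 35.7] 76.4
```

View pics/c23.png

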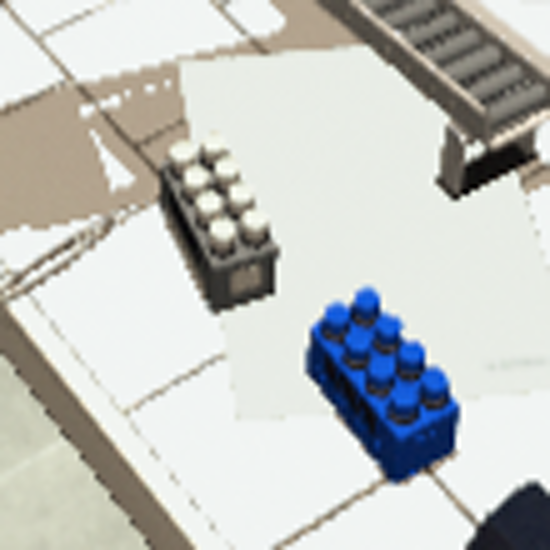

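Run:
```python
from plan import *
rep();print(row([402.5,-252,110],down(-13)))
```

```text
t 44.08 cmd [ 465.2 -127.   210. ] meas [ 463.1 -128.   209.9] z-az meas -2.47 F [ 0.4 -0.5  0.1] w 72.7 q [-17.  10. 102.  -0.  68. -14.]
[1.0, -1.275, -0.577, 0.0297, 0.0, 0.0]
```

Request:
send_rows:
  commands:
    - [[0, -0.5, -0.2, 0.015, 0, 0], [0, -0.9, -0.4, 0.03, 0, 0], [0, -0.9, -0.4, 0.03, 0, 0]]

```text
time_s: 44.45
ee_pos: [421.4, -216.3, 209.8]
ee_rot: [94.5, 90.0, 81.2]
force: [0.0, 0.7, -0.2]
gripper_width: 72.9
```

Run:
```python
from plan import *
sent([0,-.9,-.4,.03,0,0]);rep();print(row([402.5,-252,24],down(-13)))
```

```text
t 44.45 cmd [ 421.6 -215.3  210. ] meas [ 421.4 -216.3  209.8] z-az meas -13.29 F [ 0.   0.7 -0.2] w 72.9 q [-29.   9. 103.   0.  68. -15.]
[1.86, -0.401, -0.103, -0.0003, 0.0, 0.0]
```

Request:
send_rows:
  commands:
    - [[0.2, -0.4, -0.1, 0, 0, 0], [0.5, -0.4, -0.1, 0, 0, 0], [0.8, -0.4, -0.1, 0, 0, 0], [0.96, -0.4, -0.1, 0, 0, 0], [0.96, -0.4, -0.1, 0, 0, 0]]

```text
time_s: 45.08
ee_pos: [403.2, -250.3, 112.8]
ee_rot: [144.0, 89.8, 131.0]
force: [-0.1, 0.2, 0.1]
gripper_width: 72.7
```

Run:
```python
from plan import *
from look import *
sent([.96,-.4,-.1,0,0,0]);rep()
grab('scene','u');crop('u','scene',260,400,180,320,4,'c24')
```

```text
t 45.08 cmd [ 402.8 -252.   114. ] meas [ 403.2 -250.3  112.8] z-az meas -13.0 F [-0.1  0.2  0.1] w 72.7 q [-33.  15. 111.   0.  54. -20.]
```

View pics/c24.png

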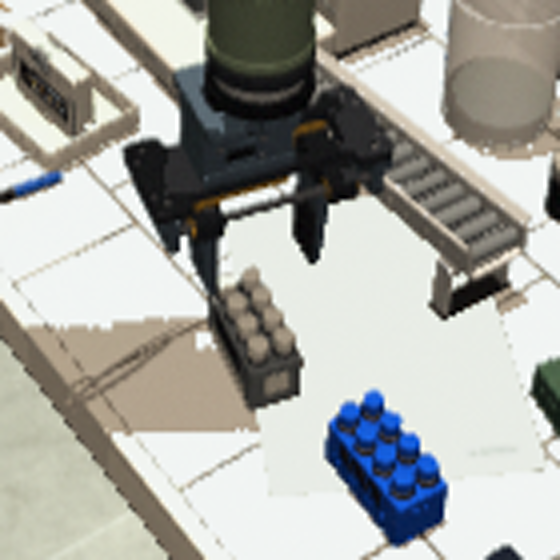

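Fingers straddle the grey rack (250,330). I'll descend to TCP 24 and grip.

Request:
send_rows:
  commands:
    - [[0.2, 0, 0, 0, 0, 0], [0.4, 0, 0, 0, 0, 0], [0.6, 0, 0, 0, 0, 0], [0.75, 0, 0, 0, 0, 0], [0.85, 0, 0, 0, 0, 0], [0.89, 0, 0, 0, 0, 0], [0.89, 0, 0, 0, 0, 0]]

```text
time_s: 46.0
ee_pos: [403.2, -252.0, 25.2]
ee_rot: [-5.3, 90.0, -18.4]
force: [-1.0, -0.8, 0.3]
gripper_width: 72.7
```

Request:
send_rows:
  commands:
    - [[0, 0, 0, 0, 0, 0], [0, 0, 0, 0, 0, 0], [0, 0, 0, 0, 0, 0], [0, 0, 0, 0, 0, 0], [0, 0, 0, 0, 0, 0], [0, 0, 0, 0, 0, 0]]
  jaw: 1
  force: 30

```text
time_s: 46.75
ee_pos: [402.7, -252.0, 25.1]
ee_rot: [170.7, 90.0, 157.6]
force: [-1.9, 0.5, 3.9]
gripper_width: 44.0
```

Request:
send_rows:
  commands:
    - [[-0.1, 0, 0, 0, 0, 0], [-0.3, 0, 0, 0, 0, 0], [-0.6, 0, 0, 0, 0, 0], [-1, 0, 0, 0, 0, 0], [-1, 0, 0, 0, 0, 0]]

```text
time_s: 47.38
ee_pos: [404.8, -253.2, 127.8]
ee_rot: [-18.0, 89.6, -31.1]
force: [-0.2, 0.5, -2.5]
gripper_width: 43.8
```

Run:
```python
from plan import *
from look import *
sent([.89,0,0,0,0,0]);sent([-1,0,0,0,0,0]);rep()
grab('scene','v');crop('v','scene',260,400,160,300,4,'c25')
# lane: rails & roller heights from 'a' both views
for n in('top','scene'):
    im,d=load('a',n);W=pts(im,d,n)
    m=(W[...,0]>540)&(W[...,0]<660)&(W[...,1]>-330)&(W[...,1]<0)&(W[...,2]>30)
    P=W[m]
    for y in range(-310,0,30):
        q=P[abs(P[:,1]-y)<12]
        zs=[]
        for x in range(556,640,6):
            c=q[abs(q[:,0]-x)<3.5]; zs.append(round(float(np.percentile(c[:,2],75)),0) if len(c)>2 else None)
        print(n,y,zs)
    print(list(range(556,640,6)))
```

```text
t 47.38 cmd [ 402.8 -252.   125. ] meas [ 404.8 -253.2  127.8] z-az meas -13.11 F [-0.2  0.5 -2.5] w 43.8 q [-33.  14. 110.   0.  56. -20.]
top -310 [94.0, 88.0, 80.0, 80.0, 80.0, 80.0, 78.0, 80.0, 77.0, 90.0, 96.0, None, None, None]
top -280 [92.0, 88.0, 80.0, 78.0, 76.0, 78.0, 74.0, 78.0, 77.0, 82.0, 90.0, 91.0, None, None]
top -250 [90.0, 85.0, 74.0, 73.0, 74.0, 74.0, 73.0, 73.0, 72.0, 76.0, 89.0, 91.0, None, None]
top -220 [88.0, 85.0, 71.0, 71.0, 72.0, 67.0, 73.0, 72.0, 70.0, 71.0, 81.0, 87.0, None, None]
top -190 [85.0, 82.0, 71.0, 64.0, 67.0, 67.0, 66.0, 67.0, 67.0, 67.0, 80.0, 82.0, None, None]
top -160 [82.0, 79.0, 64.0, 64.0, 64.0, 64.0, 66.0, 63.0, 62.0, 63.0, 73.0, 79.0, None, None]
top -130 [78.0, 78.0, 66.0, 63.0, 60.0, 60.0, 61.0, 62.0, 62.0, 61.0, 70.0, 78.0, None, None]
top -100 [75.0, 75.0, 68.0, 59.0, 60.0, 56.0, 57.0, 59.0, 58.0, 56.0, 66.0, 73.0, None, None]
top -70 [None, 70.0, 66.0, 57.0, 54.0, 53.0, 53.0, 55.0, 55.0, 53.0, 62.0, 68.0, 68.0, None]
top -40 [None, 70.0, 65.0, 52.0, 53.0, 52.0, 52.0, 53.0, 54.0, 52.0, 52.0, 64.0, 67.0, None]
top -10 [None, 68.0, 7
[... 565 characters left out ...]
0, 70.0, 71.0, 70.0, 71.0, 73.0, 81.0, 83.0, None, None]
scene -160 [83.0, 72.0, None, 68.0, 66.0, 66.0, 66.0, 66.0, 67.0, 65.0, 76.0, 80.0, None, None]
scene -130 [None, 68.0, 56.0, 65.0, 63.0, 63.0, 63.0, 64.0, 65.0, 63.0, 71.0, 77.0, None, None]
scene -100 [None, 66.0, 62.0, None, 58.0, 58.0, 59.0, 60.0, 59.0, 59.0, 68.0, 74.0, 74.0, None]
scene -70 [None, 60.0, 60.0, None, 56.0, 57.0, 56.0, 57.0, 57.0, 59.0, 63.0, 69.0, None, None]
scene -40 [None, 69.0, 55.0, None, 52.0, 53.0, 53.0, 53.0, 56.0, 53.0, 57.0, 65.0, 68.0, None]
scene -10 [40.0, 60.0, 75.0, 83.0, 81.0, 80.0, 81.0, 83.0, 82.0, 86.0, 79.0, 80.0, 73.0, None]
[556, 562, 568, 574, 580, 586, 592, 598, 604, 610, 616, 622, 628, 634]
```

View pics/c25.png

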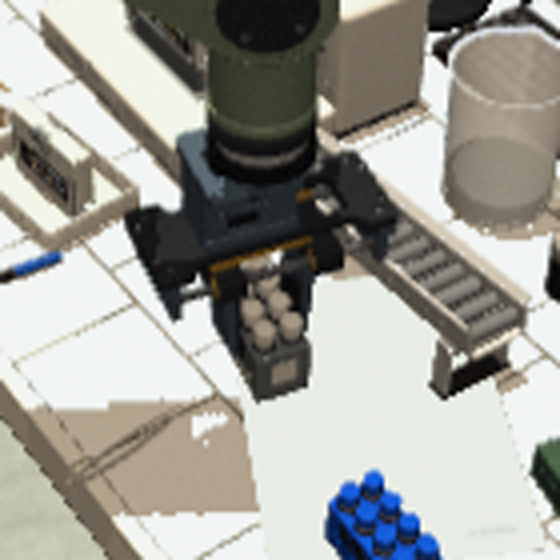

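Run:
```python
from plan import *
from look import *
for n in('top','scene'):
    im,d=load('a',n);W=pts(im,d,n)
    m=(W[...,0]>540)&(W[...,0]<660)&(W[...,1]>-318)&(W[...,1]<-25)
    P=W[m];z0=49.5+(-P[:,1])*0.1045; h=P[:,2]-z0
    for lab,s in(('far',1),('near',-1)):
        c=591-(-170-P[:,1])*-0.038; c=591+(P[:,1]+170)*0.038
        q=P[(h>9)&((P[:,0]-c)*s>15)&((P[:,0]-c)*s<42)]
        f=np.polyfit(q[:,1],q[:,0],1);e=[np.percentile((q[:,0]-np.polyval(f,q[:,1])),k) for k in(5,95)]
        print(n,lab,len(q),'slope',round(f[0],4),'x at -262',round(np.polyval(f,-262),1),'x at -40',round(np.polyval(f,-40),1),np.round(e,1))
    q=P[(abs(h)<4)&(abs(P[:,0]-(591+(P[:,1]+170)*.038))<18)];print('roller fit',np.polyfit(q[:,1],q[:,2],1),np.percentile(P[(abs(P[:,1]+262)<10)&(abs(P[:,0]-588)<18)][:,2],[50,75,90,97]))
im,d=load('a','top');W=pts(im,d,'top')
m=(W[...,0]>640)&(W[...,0]<820)&(W[...,1]>-240)&(W[...,1]<-60)&(W[...,2]>20);P=W[m];print('beaker',P[:,0].min(),P[:,0].max(),P[:,1].min(),P[:,1].max(),np.percentile(P[:,2],[50,95]))
print(row([587.5,-262,230],down(-2.2)))
```

```text
top far 180 slope 0.0357 x at -262 616.8 x at -40 624.7 [-4.6  3.7]
top near 148 slope 0.0331 x at -262 557.0 x at -40 564.4 [-2.8  3.4]
roller fit [-0.10506426 48.03216831] [72.75835336 75.15584965 78.18125442 79.86493613]
scene far 195 slope 0.0373 x at -262 615.7 x at -40 623.9 [-4.3  4.4]
scene near 72 slope 0.0363 x at -262 555.3 x at -40 563.3 [-2.   2.7]
roller fit [-0.10690414 48.52344952] [74.69713786 77.35896247 78.74743507 79.62113762]
beaker 695.1089033897919 809.807855973364 -232.41459986370353 -88.30459172999971 [ 66.91803545 150.97637545]
[-1.05, 0.321, 1.821, -0.0303, 0.0, 0.0]
```

Request:
send_rows:
  commands:
    - [[-0.3, 0, 0, 0, 0, 0], [-0.6, 0, 0.2, 0, 0, 0], [-0.9, 0.1, 0.5, 0, 0, 0], [-0.9, 0.16, 0.9, 0, 0, 0], [-0.9, 0.16, 0.9, 0, 0, 0]]

```text
time_s: 48.05
ee_pos: [495.6, -256.5, 212.8]
ee_rot: [153.8, 89.9, 140.8]
force: [-0.5, 0.0, -3.1]
gripper_width: 43.7
```

Run:
```python
from plan import *
sent([-.9,.16,.9,0,0,0]);rep()
R=Rn.from_rotvec([0,0,0])*down(-2.1)*Rn.from_rotvec([0,0,-np.radians(6)])
print(np.round(R.as_matrix(),3));print(row([588,-260,150],R))
```

```text
t 48.05 cmd [ 494.1 -256.8  215. ] meas [ 495.6 -256.5  212.8] z-az meas -13.03 F [-0.5  0.  -3.1] w 43.7 q [-29.  17.  92.   0.  71. -16.]
[[-0.004  0.036  0.999]
 [-0.104  0.994 -0.037]
 [-0.995 -0.105  0.   ]]
[0.65, 0.182, 0.922, -0.0305, -0.0016, -0.0166]
```

Request:
send_rows:
  commands:
    - [[0.1, 0.1, 0.45, -0.015, -0.001, -0.008], [0.1, 0.18, 0.9, -0.03, -0.0016, -0.0166], [0.1, 0.18, 0.92, -0.0305, -0.0016, -0.0166], [0.4, 0.18, 0.92, -0.0305, -0.0016, -0.0166], [0.65, 0.18, 0.92, -0.0305, -0.0016, -0.0166], [0.65, 0.18, 0.92, -0.0305, -0.0016, -0.0166], [0.65, 0.18, 0.92, -0.0305, -0.0016, -0.0166]]

```text
time_s: 48.92
ee_pos: [587.3, -260.5, 150.5]
ee_rot: [-89.9, 84.0, -92.1]
force: [0.4, -0.9, -1.9]
gripper_width: 43.8
```

Run:
```python
from plan import *
from look import *
sent([.65,.18,.92,-.0305,-.0016,-.0166]);rep()
p,R=cmd();print(row([588,-261,105]))
grab('scene','w');crop('w','scene',310,430,140,270,5,'c26');grab('top','w');crop('w','top',310,470,140,250,5,'c27')
```

```text
t 48.92 cmd [ 587.8 -260.1  150. ] meas [ 587.3 -260.5  150.5] z-az meas -2.16 F [ 0.4 -0.9 -1.9] w 43.8 q [-22.  26.  88.  -6.  65. -17.]
[0.448, 0.038, 0.002, 0.0, 0.0, 0.0]
```

View pics/c26.png

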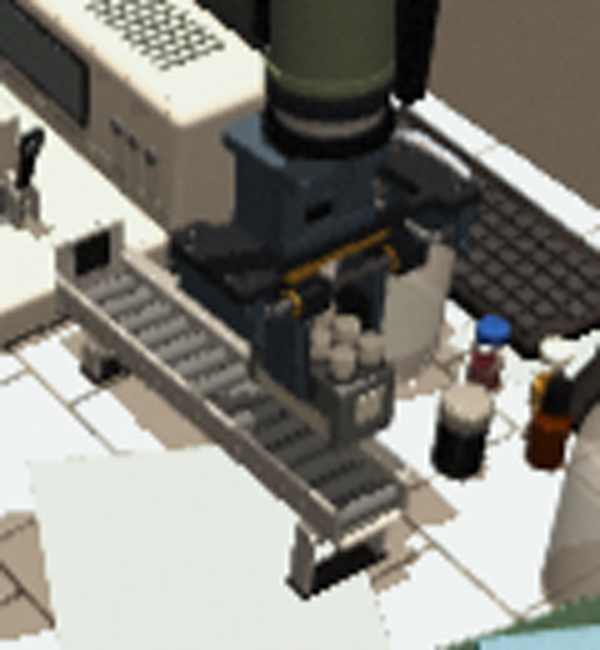

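View pics/c27.png

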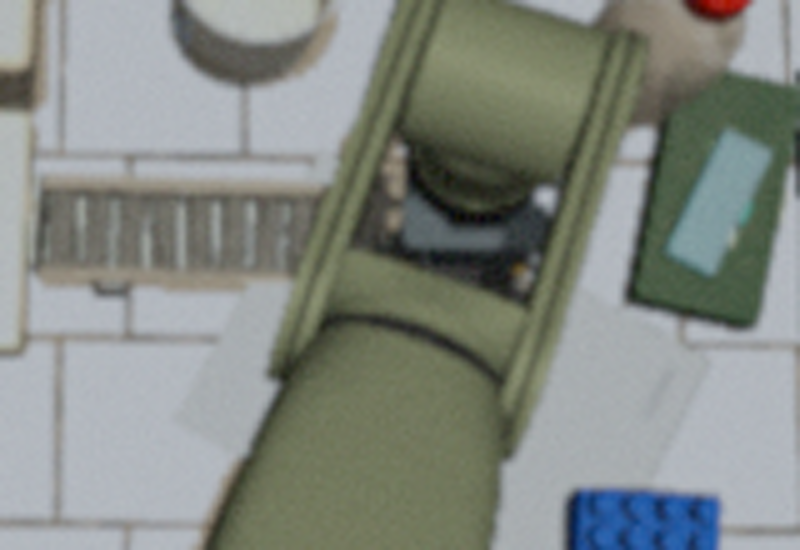

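The rack hangs over the lane between the rails at scene crop (350,390). I'll lower it.

Request:
send_rows:
  commands:
    - [[0.15, 0.02, 0, 0, 0, 0], [0.28, 0.03, 0, 0, 0, 0], [0.38, 0.04, 0, 0, 0, 0], [0.44, 0.04, 0, 0, 0, 0], [0.44, 0.04, 0, 0, 0, 0], [0.44, 0.04, 0, 0, 0, 0]]

```text
time_s: 49.78
ee_pos: [588.1, -260.9, 106.1]
ee_rot: [-89.6, 84.0, -91.7]
force: [0.2, -0.2, -1.7]
gripper_width: 44.0
```

Request:
send_rows:
  commands:
    - [[0.01, 0, 0, 0, 0, 0], [0.02, 0, 0, 0, 0, 0], [0.03, 0, 0, 0, 0, 0], [0.03, 0, 0, 0, 0, 0]]

```text
time_s: 50.28
ee_pos: [587.7, -261.0, 102.7]
ee_rot: [-90.1, 84.0, -92.2]
force: [-0.8, 0.1, -1.9]
gripper_width: 43.6
```

Request:
send_rows:
  commands:
    - [[0.006, 0, 0, 0, 0, 0], [0.012, 0, 0, 0, 0, 0], [0.018, 0, 0, 0, 0, 0], [0.018, 0, 0, 0, 0, 0]]

```text
time_s: 50.78
ee_pos: [587.7, -261.3, 101.4]
ee_rot: [-89.9, 84.0, -92.0]
force: [-0.8, 0.8, 2.2]
gripper_width: 44.1
```

Run:
```python
from plan import *
from look import *
sent([.44,.04,0,0,0,0]);sent([.03,0,0,0,0,0]);sent([.018,0,0,0,0,0]);rep()
grab('scene','x');crop('x','scene',330,410,190,260,8,'c28')
```

```text
t 50.77 cmd [ 587.8 -261.3  101. ] meas [ 587.7 -261.3  101.4] z-az meas -2.12 F [-0.8  0.8  2.2] w 44.1 q [-22.  28.  91.  -7.  59. -17.]
```

View pics/c28.png

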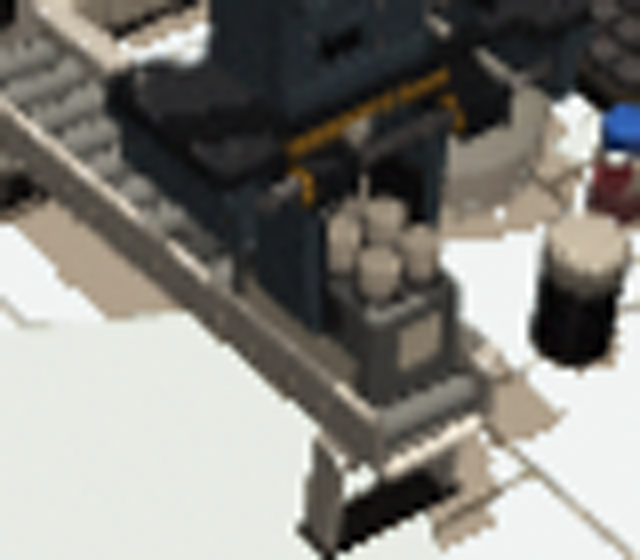

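Contact at the expected height, and the rack sits between the rails at (400,330). Releasing.

Request:
send_rows:
  commands:
    - [[0, 0, 0, 0, 0, 0], [0, 0, 0, 0, 0, 0], [0, 0, 0, 0, 0, 0], [0, 0, 0, 0, 0, 0]]
  jaw: -0.4

```text
time_s: 51.32
ee_pos: [587.8, -261.3, 100.9]
ee_rot: [-90.0, 84.0, -92.1]
force: [0.4, 0.1, -0.7]
gripper_width: 63.7
```

Request:
send_rows:
  commands:
    - [[-0.1, 0, 0, 0, 0, 0], [-0.4, 0, 0, 0, 0, 0], [-0.8, 0, 0, 0, 0, 0], [-1, 0, 0, 0, 0, 0], [-1, -0.1, -0.4, 0, 0, 0], [-1, -0.1, -0.8, 0, 0, 0], [-1, -0.1, -1, 0, 0, 0]]

```text
time_s: 52.2
ee_pos: [486.1, -256.9, 202.4]
ee_rot: [-89.7, 84.0, -91.9]
force: [0.3, -0.8, 0.8]
gripper_width: 63.9
```

Request:
send_rows:
  commands:
    - [[0, -0.5, -0.4, 0, 0, 0], [0, -1, -0.8, 0, 0, 0], [0, -1, -1, 0, 0, 0], [0, -1, -1, 0, 0, 0], [0, -1, -1, 0, 0, 0], [0, -1, -1, 0, 0, 0], [0, -1, -1, 0, 0, 0], [0, -1, -1, 0, 0, 0], [0, -1, -1, 0, 0, 0], [0, -1, -1, 0, 0, 0], [0, -1, -1, 0, 0, 0], [0, -1, -1, 0, 0, 0], [0, -1, -1, 0, 0, 0], [0, -1, -1, 0, 0, 0], [0, -1, -1, 0, 0, 0], [0, -1, -1, 0, 0, 0]]

```text
time_s: 54.2
ee_pos: [384.2, -352.8, 211.9]
ee_rot: [-90.0, 84.0, -92.1]
force: [-0.7, -0.2, 0.7]
gripper_width: 64.2
```

Run:
```python
from plan import *
from look import *
sent([-1,-.1,-1,0,0,0]);sent([0,-1,-1,0,0,0]);rep()
grab('scene','y');crop('y','scene',190,420,100,310,3,'c29');grab('top','y');crop('y','top',190,460,110,270,3,'c30')
```

```text
t 54.2 cmd [ 384.2 -352.8  212. ] meas [ 384.2 -352.8  211.9] z-az meas -2.12 F [-0.7 -0.2  0.7] w 64.2 q [-41.  12. 100.  -5.  65. -37.]
```

View pics/c29.png

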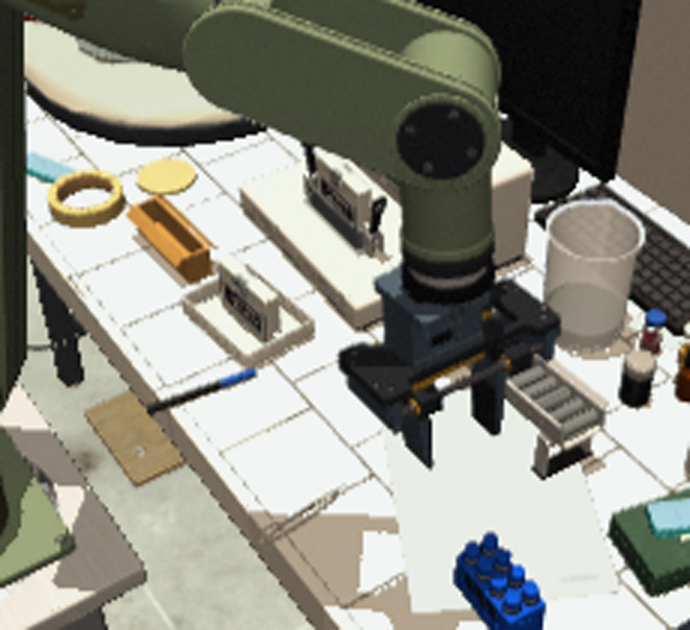

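View pics/c30.png

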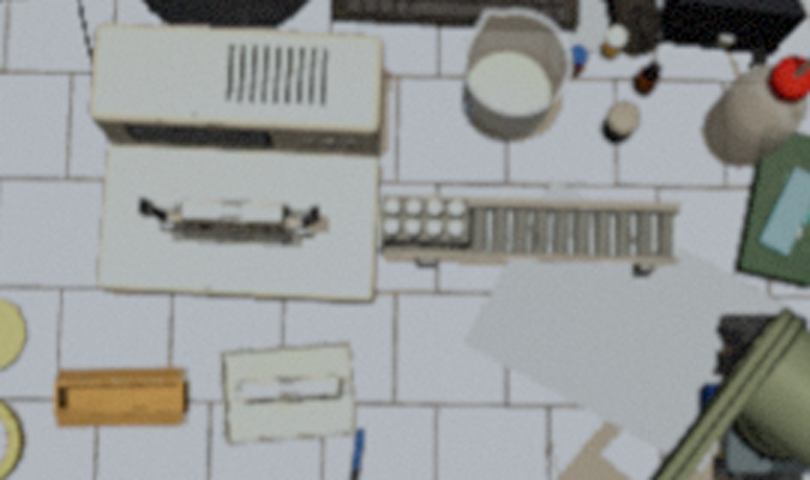

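Run:
```python
from look import *
im,d=load('y','top');W=pts(im,d,'top');g=im.max(-1);A=pts(*load('a','top'),'top')
def st(n,x0,x1,y0,y1,z0,z1,W=W):
    m=(W[...,0]>x0)&(W[...,0]<x1)&(W[...,1]>y0)&(W[...,1]<y1)&(W[...,2]>z0)&(W[...,2]<z1);P=W[m]
    if len(P): print(n,len(P),np.round(np.median(P,0),1),np.round([P[:,1].min(),P[:,1].max()],1))
st('rack caps',565,630,-150,0,105,130);st('spent in tray',380,460,20,160,74,92);st('fresh',560,630,90,205,118,136);st('fresh(start)',560,630,90,205,118,136,A)
th=np.radians(-2.2);R=np.array([[np.cos(th),np.sin(th)],[-np.sin(th),np.cos(th)]])
L=W.copy();L[...,:2]=(W[...,:2]-[597.5,147.8])@R.T
for s in(1,-1):
    m=(g<70)&(abs(L[...,0])<14)&(L[...,1]*s>68)&(L[...,1]*s<150)&(L[...,2]>75)&(L[...,2]<145)
    P=L[m];a=np.degrees(np.arctan2(P[:,1]*s-72,P[:,2]-71.5));print('angle',s,len(P),np.round(np.percentile(a,[10,50,90]),1))
print(env.state()['time_s']); print(env.job_done())
```

```text
rack caps 229 [594.8 -60.1 117.1] [-98.  -10.7]
spent in tray 217 [419.5  89.1  80.7] [ 36.8 136.7]
fresh 238 [595.9 146.1 126.6] [ 96.5 199.7]
fresh(start) 239 [595.2 148.9 127.1] [ 96.5 199.2]
angle 1 21 [ 5.8 10.6 13.6]
angle -1 16 [ 6.5 10.2 13.6]
54.3
the job is handed in; nothing more can be done
None
```

The job is done and handed in at 54.3 s of the 210 s allowed; the hand-in reports no verdict.

**Cassettes:**
- I swung both levers out to their stops. The stop felt firmer on the right, at about 14 N against 7 N on the left, but the camera showed both at about 63°.
- I stood the spent cassette upright in the tray. Its top now reads about 81 mm high, where it should be.
- I set the fresh cassette on the open levers and swung both in to firm stops. Its top is at 126.6 mm, against 127.1 mm for the seated one at the start. The lever angles match their starting readings to within about half a degree.

**Rack:** I found only one sample rack, the grey one with white caps. It is upright between the rails and has rolled down to the stop (caps centred at y ≈ -60 mm). I left the blue look-alike alone.

**Problems:** As the fresh cassette went in, it pushed sideways with about 5 N, because I had over-corrected its position by nearly 1 mm. The guides centred it and it came to rest level. No check failed. I judged the bystanders only by eye in the last pictures, where nothing looked moved.

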